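Load slide magazines into the hot slide dryer

TASK

Load every slide magazine from the white rack into the slide dryer: its tray is hot, so draw it out to its stop with the wooden-handled hook through the pull ring, stand the magazines upright and gently anywhere on it, and push it fully home with the hook again, never touching the tray with the gripper. The magazines stand tightly packed, so tip each one forward by its top (the rack's front bar catches it) before you lift it out, and let none fall over; the lower cardboard box stays in the rack. Once the loaded tray is home, set the heat slider on the dryer's roof to the long white mark; finish with the hook standing back in the middle of its rubber mat and the other things on the bench undisturbed.

Things in the scene. Friction and masses are not known exactly. Their poses are not given: they have to be found in the camera images.
- dryer: Cream bench-top slide dryer, 300 wide, 300 deep, 230 high, open front, fixed. Origin on the bench under the middle of its front face; x points into the dryer, y along its front, z up. The mouth is 256 wide, from 24 to 200 above the bench. The front edge of its roof is 230 above the bench
- tray (a joint): How far the tray is drawn out of the dryer, m: 0 fully home, 0.230 at its outer stop. It slides along the dryer's -x on runners with about 3 N of friction and stays where it is left
- tray_floor (a point): Middle of the upper face of the tray's floor, which lies 34 above the bench; axes as the dryer's. The steel tray is 190 (x) by 216 (y) outside, 182 by 208 inside its 16-high rim walls. It is hot: gripper and arm must not touch it. When the tray is home this point is 110 inside the dryer's front; drawn out, 120 in front of it
- ring (a point): Centre of the tray's pull ring, a rigid flat-lying ring (44 inside diameter, 6 wire), 43 above the bench, 27 in front of the tray's front wall, axes as the dryer's; the hole runs vertically, and there is nothing below or above it
- hook: Tray hook, loose, on the mat at the start: low wooden block handle 100 long (x), 44 wide (y), 34 high on a steel sole, origin at the middle of its underside, z up. From its +x end a 7 mm steel rod runs forward, 27 above the underside, to x = 129 and bends straight down to the tip, whose 10 mm toe turns back. Balances about 5 in front of the handle's middle; 220 g
- hook_tip (a point): Lower corner of the hook (x = 129, 4.5 above the handle's underside); the steel reaches 3.5 beyond this point in front and below, and the toe ends 13.5 behind it
- hook_mid (a point): Middle of the hook tool's length, at x = 40 of the handle's frame, level with its underside
- mat: Black rubber mat 240 (x) by 100 (y), 3 thick, fixed flat on the bench; origin at the middle of its underside. The hook belongs on it
- rack: White tip-out rack, fixed: 5 bays at y = -84, -42, 0, 42, 84. Origin on the bench under the middle bay, x to its back. Bay floor at 6, sill at x = -44 (top at 10), dividers 3 thick, 110 high, x = -43 to 45, back wall 60 high. A bar (8 mm) at x = -88, 70 above the bench, catches an item tipped forward 35 degrees, where it stays; it tips by itself beyond 30 degrees
- mag1: Slide magazine: upright light grey cassette of glass slides, 80 deep (x), 36 wide (y), 150 high, 260 g, standing in one of the rack's bays with 40 mm standing above the dividers. Origin at the middle of its underside, z up, x toward the rack's back. None if absent
- mag2: Slide magazine: upright light grey cassette of glass slides, 80 deep (x), 36 wide (y), 150 high, 260 g, standing in one of the rack's bays with 40 mm standing above the dividers. Origin at the middle of its underside, z up, x toward the rack's back. None if absent
- mag3: Slide magazine: upright light grey cassette of glass slides, 80 deep (x), 36 wide (y), 150 high, 260 g, standing in one of the rack's bays with 40 mm standing above the dividers. Origin at the middle of its underside, z up, x toward the rack's back. None if absent
- mag4: Slide magazine: upright light grey cassette of glass slides, 80 deep (x), 36 wide (y), 150 high, 260 g, standing in one of the rack's bays with 40 mm standing above the dividers. Origin at the middle of its underside, z up, x toward the rack's back. None if absent
- slidebox: Closed cardboard slide box 80 x 36 x 120 high, in one of the rack's bays; it stays. Origin at the middle of its underside
- heat (a joint): Position of the heat slider's grip along its track, m, 0 to 0.10, growing along the dryer's y; about 1.5 N of friction, stays where left. The long mark is at 0.080
- heat_top (a point): Middle of the top of the heat slider's black grip: 28 (x) by 20 (y, along the track), 40 high, on a track on the dryer's roof, 50 behind the front edge, between black scale plates; grip from 244.5 to 284.5 above the bench; axes as the dryer's
- mark (a point): Where heat_top is when the slider stands at the long white mark
- coplin: Round glass staining jar, 64 diameter, 85 high, bystander; origin at its foot
- reagent: Amber bottle, 66 diameter, 170 high, bystander; origin at its foot
- cassettes: Black board 90 x 120 with pale tissue cassettes, 20 high, bystander
- brush: Small wooden brush, 160 long (x), 20 thick, lying on the bench, bystander
- staindish: Glass staining dish 75 x 100 x 65 high with slides, bystander
There are look-alikes about, which are no part of the job. Leave any blue or purple look-alike of the mag1 alone.

How it is judged:
By the outcome, as a careful person would: the job done as asked, in the order asked, and still so for the second after the job is handed in, with the robot touching nothing.
Of mag1, mag2, mag3, mag4 only 2 to 3 are there at a start; the rules pass over those that are not, and their reading is None.
At some moment in a run one of hook may be knocked a few centimetres aside while the robot is not near it.
It also fails if it takes over 210 s, if anything falls off the work surface, if the arm or the gripper's body presses on something with over 40 N, if the wrist force passes 120 N, or if a joint passes its speed limit or range.

ROBOT

A 6-joint arm with a two-finger parallel gripper is mounted at the origin on the work surface. World frame = base frame: x ahead of the robot, y to its left, z up, the work surface at z = 0. Lengths are in mm, angles in rad, forces in N, time in s.
With the tool pointing down it reaches from about 275 to 750 mm from the base axis. Payload 10.2 kg.
Tool frame: the origin (TCP) lies on the front face of the gripper's body, between the roots of the fingers; the fingertips stand 73 mm ahead of it and the grasp point (between the pads) lies 54 mm ahead of it; z points along the fingers, y is the line along which they close (so a half turn about z gives the same grasp; the last joint's range is limited). The gripper opens to 85 mm and grips with 20 to 120 N. Pads are 22 mm wide; open, the fingers measure 114 mm over their backs; the gripper's body (76 mm by 85 mm) begins 54 mm behind the grasp point. The pads swing forward as they close: fully open they stand 13 mm farther back than shut.
Start: joints at [1.075, 0.313, 1.498, -0, 1.331, -0.223], TCP at [141.463, 505.589, 303.894] pointing down, gripper open.
Joint ranges: [-2.94, 2.94], [-0.97, 2.17], [0.19, 2.56], [-1.23, 4.37], [0.02, 3.11], [-2.88, 2.88]. Speed limits (rad/s): [2.39, 2.39, 3.01, 3.14, 3.14, 3.14].

INTERFACE

Orientations are given as a unit quaternion [w, x, y, z].
In Python, from rig import * gives the robot as it stands.
- The arm moves only by the tool step_arm, never from a script. Its argument "plan" is a list of rows, each an object with "offset": the shift along the tool's x, y, z in cm, a list of three; "rot": the turn, a rotation vector about the tool's x, y, z in degrees, a list of three; "gripper": the finger opening in cm, from 0 to 8.54. In form: [{"offset": [x, y, z], "rot": [wx, wy, wz], "gripper": gripper}, ...]. A call has 1 to 12 rows; each row is the pose to reach, as a shift and turn from the pose commanded when the call began, along the tool's axes at that moment; what a row does not reach only later rows make up. A row lasts 1/10 s, in which the tool goes at most 50 mm and 8.59 degrees, less where a joint would pass 70% of its speed; a pose out of reach is approached as far as the arm can. A call with a gripper value outside its range is refused whole. The fingers move at their own pace and stop on an object; "squeeze" is the grip in N (left out, the last holds). Time passes only in rows, so rows that repeat a pose let the fingers close. It gives the time, the measured TCP pose, the force, the opening and the grip force at its end, in the units of the state.
- sense(): the state, without advancing time (a new reading comes with each control period).
- capture(name): name is "scene" or "top"; returns a dict with "color" (480x640x3 uint8, red, green, blue), "depth" (480x640 float32, mm along the optical axis (not along the pixel's ray), 0 where there is no reading), "vertical_fov" (degrees; the focal length in pixels is half the picture's height over the tangent of half this angle, whatever the lens; pixels are square), "cx", "cy" (the principal point, pixels), "k1" (the pictures are not rectified: a ray, as slopes to the right and down, at radius r is drawn at 1 + k1 r^2 times it, then the intrinsics apply), "rvec" (rotation vector, rad) and "tvec" (3), from world to camera coordinates, as OpenCV has them. Camera axes: x right, y down, z forward; pixel columns grow to the right and rows downward; lengths in mm; the calibration is good to about 2 mm. A picture is of the moment at which its call begins.
- finish_job(): hands the job in; it is judged then, once.
The state is a dict: "time_s": time; "joints": joint angles; "dq": joint speeds; "tau": joint torques, N m; "eef_pos": TCP position; "ee_rot": TCP orientation; "force": force on the tool from outside, world axes, zero at the start; "wrist_torque": the same for the moment, N m; "grip_width": opening from 0.0 (shut) to 1.0 (fully open); "grip_force": force on a finger pad.
Only numpy, scipy, OpenCV 4.12 (cv2) and the standard library are available. Lean on these libraries where they do the work, as an engineer would, in place of code of your own. Each camera call takes 0.05 s, during which the arm holds its last target. There are 200 camera calls.

## Working session

There is one attempt and no reset: what is moved stays moved. The work goes in short steps, Python scripts to look and compute and a tool call to move; the robot and the scene stay as the last step left them, time stands still between calls to the robot, and variables do not carry over. Pictures are saved under pics/ and viewed, at most 14 in all, crops included, and the job is handed in when it is done.

Besides the shell and the picture viewer there is one more tool, called as a command line: name --argument value ..., lists and objects as JSON in quotes. step_arm: Moves the arm, as the interface text tells. Its arguments: {"type":"object","properties":{"plan":{"type":"array"},"squeeze":{"type":"number"}},"required":["plan"]}

```bash
ls; mkdir -p pics
cat > h.py <<'E'
from rig import *
import numpy as np, cv2
from scipy.spatial.transform import Rotation as R
def cap(n):
    c=capture(n); np.savez(f'{n}.npz',**c); return c
def load(n): return dict(np.load(f'{n}.npz'))
def cam(c):
    h=c['color'].shape[0]; f=h/2/np.tan(np.radians(float(c['vertical_fov']))/2)
    return f,float(c['cx']),float(c['cy']),float(c['k1']),R.from_rotvec(c['rvec']).as_matrix(),np.array(c['tvec'],float)
def ray(c,u,v):
    f,cx,cy,k1,Rm,t=cam(c); u=np.asarray(u,float);v=np.asarray(v,float)
    xd=(u-cx)/f; yd=(v-cy)/f; x,y=xd,yd
    for _ in range(20):
        s=1+k1*(x*x+y*y); x,y=xd/s,yd/s
    return np.stack([x,y,np.ones_like(x)],-1)
def pz(c,u,v,z):
    "point on the pixel's ray at height z"
    f,cx,cy,k1,Rm,t=cam(c); d=ray(c,u,v)@Rm; o=-Rm.T@t
    return o+d*((z-o[2])/d[...,2])[...,None]
def pd(c,u,v):
    f,cx,cy,k1,Rm,t=cam(c); d=c['depth'][np.asarray(v,int),np.asarray(u,int)]
    return (ray(c,u,v)*d[...,None]-t)@Rm
def cloud(c):
    v,u=np.mgrid[0:480,0:640]; P=pd(c,u,v); P[c['depth']==0]=np.nan; return P
def proj(c,P):
    f,cx,cy,k1,Rm,t=cam(c); q=np.atleast_2d(P)@Rm.T+t; x=q[:,:2]/q[:,2:]
    return x*(1+k1*(x**2).sum(1,keepdims=True))*f+[cx,cy]
def save(n,im,box=None,k=1):
    if box: a,b,w,h=box; im=im[b:b+h,a:a+w]
    cv2.imwrite(f'pics/{n}.png',cv2.resize(im,None,fx=k,fy=k,interpolation=cv2.INTER_CUBIC)[...,::-1])
E
python3 - <<'E'
from h import *
for n in('scene','top'):
    c=cap(n); save(n+'0',c['color'],k=1.25); f,cx,cy,k1,Rm,t=cam(c); print(n,f,cx,cy,k1,-Rm.T@t)
print(sense())
E
```

```text
pics
scene 513.1045726309758 320.1530334353507 239.77959349358403 -0.01575594853473873 [1114.55388291  750.69575373 1332.26562099]
top 471.56365441338045 327.34676620639794 235.0626736592364 -0.054475085383690516 [ 467.37613363    8.15948174 1643.5258494 ]
{'time_s': 0.1, 'joints': array([ 1.07460703e+00,  3.13416548e-01,  1.49833776e+00, -9.05702498e-06,
        1.33097908e+00, -2.23376336e-01]), 'dq': array([ 0.00019684, -0.00111294, -0.00200102, -0.00180567, -0.00168467,
       -0.00149501]), 'tau': array([ 1.74827586e-03, -4.12901473e+01, -2.60142267e+01, -1.34907236e-04,
        3.06278038e-03,  2.98389273e-05]), 'eef_pos': array([141.39230904, 505.46192527, 303.38952569]), 'ee_rot': array([-1.96692346e-04,  1.35982771e-01,  9.90711038e-01, -5.35395144e-04]), 'force': array([-0.50315259,  0.032826  , -0.10852182]), 'wrist_torque': array([ 0.04564677, -0.0383842 , -0.00385302]), 'grip_force': 0.0, 'grip_width': 0.9991559991648976}
```

View pics/scene0.png

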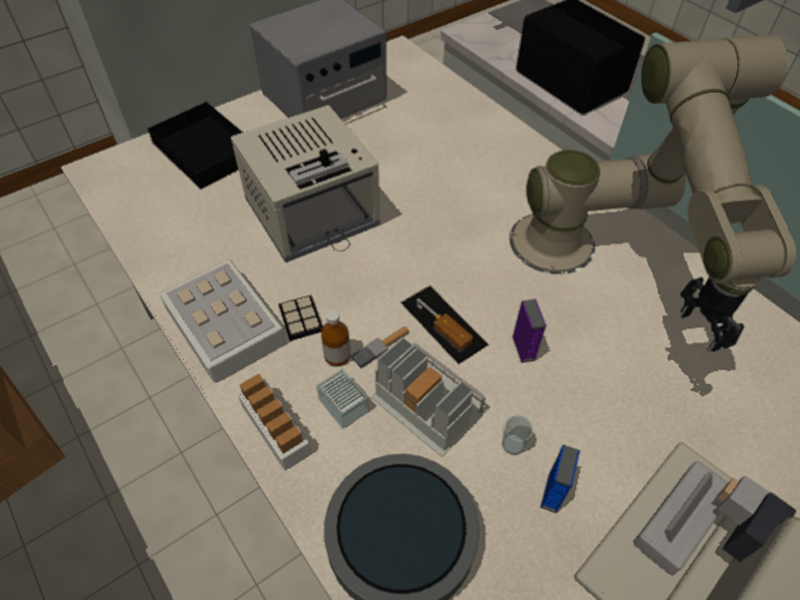

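View pics/top0.png

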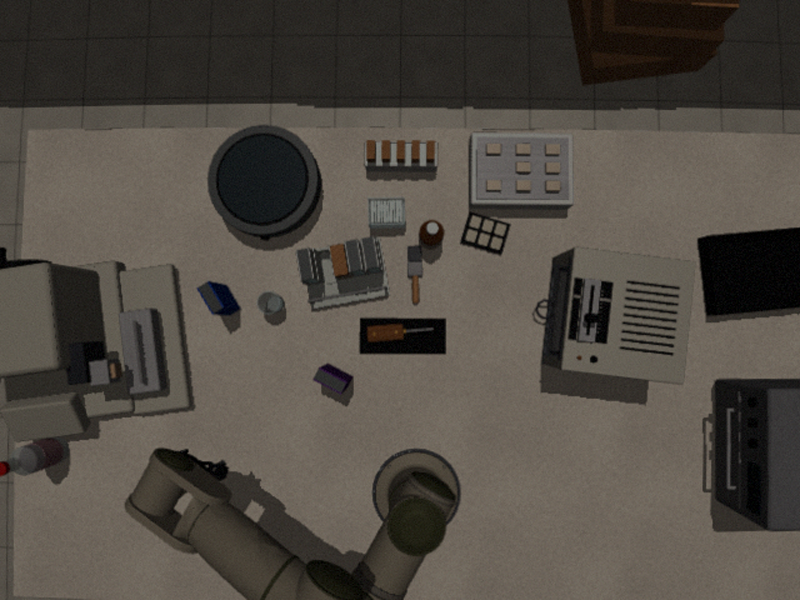

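The scene view shows the rack (425,395), hook on its mat (445,320), dryer (305,180) and blue and purple look-alikes. In the top view, the rack is at (343,272), hook (385,333), ring (542,311) and slider (590,318).

Run:
```python
from h import *
c=load('scene');t=load('top')
def crop(c,box,size): 
    a,b,w,h=box; return cv2.resize(c['color'][b:b+h,a:a+w],size,interpolation=cv2.INTER_CUBIC)
# left: scene rack(290,255,110,110); right top rack (230,180,90,70)
im=np.hstack([crop(c,(290,255,110,110),(400,400)),crop(t,(230,185,80,80),(400,400))])
im2=np.hstack([crop(t,(280,240,100,50),(400,200)),crop(t,(420,190,140,70),(400,200))])
save('crop1',np.clip(np.vstack([im,im2]).astype(float)*1.4,0,255).astype(np.uint8))
P=cloud(t); np.save('P.npy',P)
def reg(u0,u1,v0,v1,z0,z1):
    Q=P[v0:v1,u0:u1].reshape(-1,3); Q=Q[(Q[:,2]>z0)&(Q[:,2]<z1)]; r=cv2.minAreaRect(Q[:,:2].astype(np.float32)); return len(Q),Q.mean(0).round(1),r
print('bench',np.nanmedian(P[300:330,380:420],axis=(0,1)))
print('mat obj handle',reg(285,360,250,285,25,50))
print('dryer roof',reg(430,570,190,310,215,245))
print('slider',reg(440,500,210,290,262,300))
print('rack tops',reg(230,320,185,250,140,170))
print('ring guess',pz(t,433,248.5,43))
```

```text
bench [ 277.94420657 -229.67469357    0.68544613]
mat obj handle (422, array([442.6,  75.8,  36.7]), ((445.1287536621094, 46.92391586303711), (43.58402633666992, 180.27500915527344), 5.26847505569458))
dryer roof (9499, array([ 491.7, -508.6,  231.3]), ((492.7975769042969, -507.2376708984375), (307.2917785644531, 300.7855529785156), 83.39669799804688))
slider (80, array([ 486.2, -404.5,  282.4]), ((486.517822265625, -406.7373046875), (30.382579803466797, 19.523616790771484), 79.4129638671875))
rack tops (886, array([633.1, 192.5, 155.9]), ((631.1826171875, 205.704833984375), (80.62234497070312, 204.7869873046875), 10.721437454223633))
ring guess [ 505.6995796  -337.76796443   43.        ]
```

View pics/crop1.png

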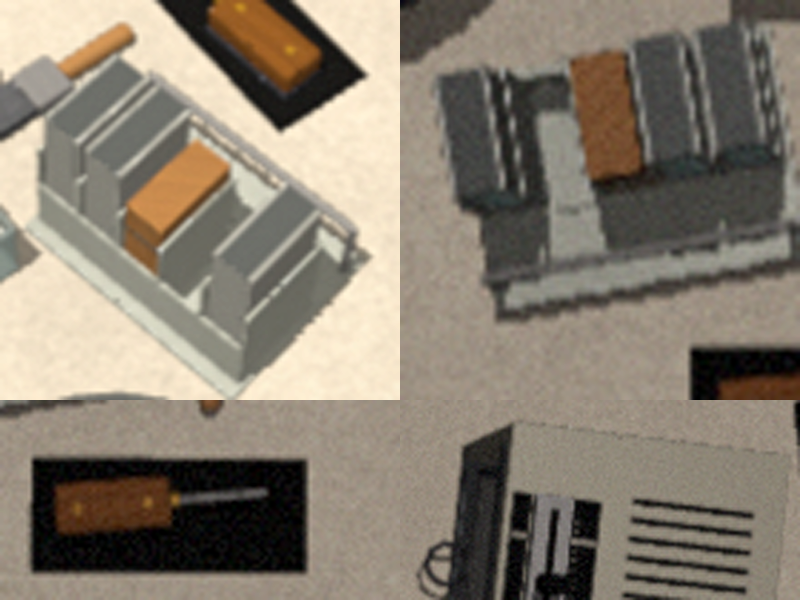

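Scene crop: three grey magazines stand in the rack, in the rack's y=+84 bay (top view 310,265) and the -42 and -84 bays (358,255 and 375,252). The lower brown box sits in the middle bay and +42 is empty. The blue (218,297) and purple (333,378) ones stand outside the rack and stay put. The hook's rod points right, towards world -y. Next I fit the poses and check them with overlays.

```bash
cat >> h.py <<'E'
def Rz(d): return R.from_euler('z',d,degrees=True).as_matrix()
def fr(o,yaw): 
    o=np.array([*o,0.][:3]); return lambda p: o+np.atleast_2d(np.array(p,float))@Rz(yaw).T
def rot_fit(Q,L,W):
    "pose of a rectangle L x W around points: centre, yaw of the long side (deg, mod 180)"
    r=cv2.boxPoints(cv2.minAreaRect(Q.astype(np.float32))); e=[r[1]-r[0],r[2]-r[1]]; e=max(e,key=np.linalg.norm)
    return r.mean(0),np.degrees(np.arctan2(e[1],e[0]))%180
E
python3 - <<'E'
from h import *
t=load('top'); s=load('scene'); P=cloud(t)
def pts(u0,u1,v0,v1,z0,z1):
    Q=P[v0:v1,u0:u1].reshape(-1,3); return Q[(Q[:,2]>z0)&(Q[:,2]<z1)]
# mags tops: by pixel boxes
for n,(a,b) in dict(A=(236,262),DE=(278,312)).items():
    Q=pts(a,b,185,240,148,166); print(n,len(Q),rot_fit(Q[:,:2],80,36),cv2.minAreaRect(Q[:,:2].astype(np.float32))[1])
# mat dark mask
g=t['color'].max(2); m=np.zeros_like(g); m[250:290,280:365]=(g[250:290,280:365]<28)
v,u=np.nonzero(cv2.morphologyEx(m,cv2.MORPH_OPEN,np.ones((3,3))))
M=pz(t,u,v,3.)[:,:2]; print('mat',rot_fit(M,240,100),cv2.minAreaRect(M.astype(np.float32)))
# handle orange
c=t['color'].astype(int); hm=np.zeros(g.shape,bool); hm[255:280,285:330]=((c[...,0]-c[...,2])>40)[255:280,285:330]
v,u=np.nonzero(hm); H=pz(t,u,v,37.)[:,:2]; print('handle',rot_fit(H,100,44),cv2.minAreaRect(H.astype(np.float32)))
print('rod end',pz(t,280+268/4,240+92/4,27.+3))
Q=pts(430,570,190,310,215,240); print('roof',rot_fit(Q[:,:2],1,1))
Q=pts(440,500,210,290,265,300);print('slider',np.median(Q,0))
dr=cv2.minAreaRect(pts(430,570,190,310,215,240)[:,:2].astype(np.float32));print(dr)
for nm,b in dict(brush=(318,345,190,250,8,30),coplin=(200,235,225,262,50,95),reagent=(330,360,170,205,90,185),dish=(290,328,150,188,40,80),cass=(365,412,165,205,8,30),purple=(245,290,285,320,80,170),blue=(150,195,220,255,80,170)).items():
    Q=pts(*b); print(nm,len(Q),Q.min(0).round(),Q.max(0).round())
# overlay guesses
dO=(510,-358);dy=-96.6; D=fr(dO,dy); rk=fr((631,206),10.7)
for cc,n in((t,'top'),(s,'scene')):
    im=cc['color'].copy()
    def dl(p,col,cl=True): cv2.polylines(im,[np.round(proj(cc,p)*8).astype(np.int32)],cl,col,1,cv2.LINE_AA,3)
    dl(D([[0,-150,230],[0,150,230],[300,150,230],[300,-150,230]]),(255,0,0))
    dl(D([[0,-128,24],[0,128,24],[0,128,200],[0,-128,200]]),(0,255,0))
    a=np.linspace(0,6.28,24); dl(D(np.c_[-12+25*np.cos(a),25*np.sin(a),43+0*a]),(255,0,255))
    dl(D([[50-14,-18-10,284],[64,-28,284],[64,-8,284],[36,-8,284]]),(255,255,0))
    dl(D([[30,30,244],[70,30,244]]),(0,0,255))
    for y in(84,-42,-84): dl(rk([[-40,y-18,156],[40,y-18,156],[40,y+18,156],[-40,y+18,156]]),(255,0,0))
    dl(rk([[-88,-105,70],[-88,105,70]]),(0,255,0))
    cv2.imwrite(f'/tmp/{n}.png',im[...,::-1]); 
    if n=='top': A=cv2.resize(im[170:330,230:570],(800,376),interpolation=cv2.INTER_CUBIC)
    else: B=np.hstack([cv2.resize(im[85:210,185:310],(224,224)),cv2.resize(im[265:365,295:395],(224,224))]); 
B=np.pad(B,((0,0),(0,800-448),(0,0))); save('ov1',np.vstack([A,B]))
E
```

```text
A 288 (array([615.7441 , 288.21112], dtype=float32), np.float32(9.901193)) (79.95672607421875, 37.4222526550293)
DE 550 (array([642.6259 , 143.55429], dtype=float32), np.float32(10.801853)) (79.966064453125, 78.29874420166016)
mat (array([433.93588,  41.23757], dtype=float32), np.float32(90.53538)) ((433.9358825683594, 41.237571716308594), (93.67656707763672, 233.0396270751953), 0.5353721976280212)
handle (array([444.02603,  82.52733], dtype=float32), np.float32(95.29038)) ((444.0260314941406, 82.52732849121094), (36.959754943847656, 101.51535034179688), 5.29037618637085)
rod end [454.00023384 -46.32668252  30.        ]
roof (array([ 492.79755, -507.23767], dtype=float32), np.float32(83.3967))
slider [ 486.42955905 -404.01073811  283.8633616 ]
((492.7975769042969, -507.2376708984375), (307.2917785644531, 300.7855529785156), 83.39669799804688)
brush 428 [501. -36.   8.] [693.  52.  30.]
coplin 149 [490. 366.  51.] [550. 429.  95.]
reagent 321 [675. -65.  91.] [740.  -6. 180.]
dish 648 [732.  38.  40.] [810. 137.  76.]
cass 914 [ 660. -269.    8.] [ 796. -108.   30.]
purple 370 [292. 176.  82.] [358. 262. 159.]
blue 433 [489. 493.  81.] [571. 565. 159.]
```

View pics/ov1.png

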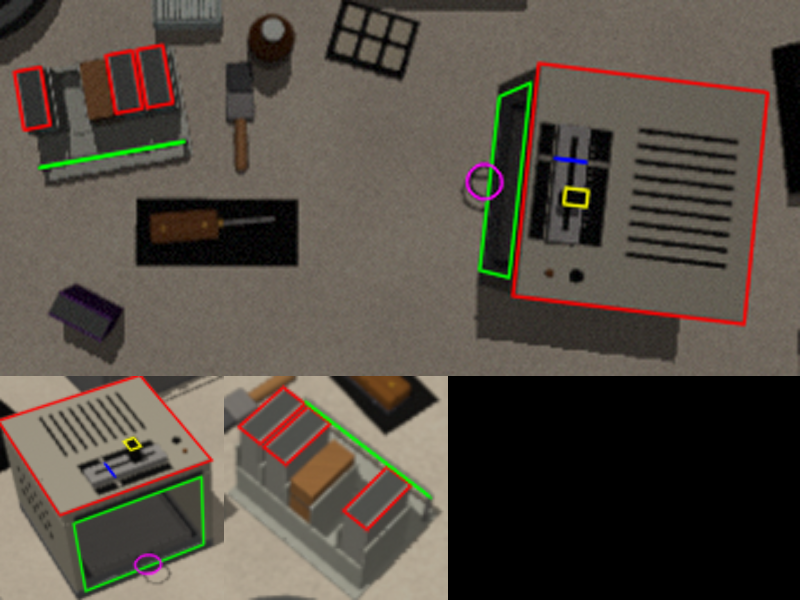

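```bash
cat >> h.py <<'E'
def down(yaw,tilt=0,tdir=0):
    "tool pointing down, tool y at world heading yaw (deg); leaned so tool z gains a part along heading tdir"
    y=np.array([np.cos(np.radians(yaw)),np.sin(np.radians(yaw)),0]); z=np.array([0,0,-1.]); M=np.c_[np.cross(y,z),y,z]
    a=np.radians(tdir); ax=np.cross([0,0,-1.],[np.cos(a),np.sin(a),0])
    return R.from_rotvec(np.radians(tilt)*ax).as_matrix()@M
def cur():
    s=sense(); q=s['ee_rot']; return s,np.array(s['eef_pos']),R.from_quat([q[1],q[2],q[3],q[0]]).as_matrix()
def heading(M): return np.degrees(np.arctan2(M[1,1],M[0,1]))
def rel(p,M,p0=None,M0=None,tag=''):
    "numbers for step_arm from pose 0 (default: now)"
    if p0 is None: _,p0,M0=cur()
    o=M0.T@(np.array(p)-p0)/10; r=np.degrees(R.from_matrix(M0.T@M).as_rotvec())
    print(tag,'offset',o.round(2).tolist(),'rot',r.round(1).tolist(),'| wrist',np.round(np.linalg.norm(r),1)); return p,M
DO=(510,-358); DY=-96.6; RK=(631,205.6); RY=10.6
E
python3 - <<'E'
from h import *
t=load('top'); s=load('scene')
print('ring scene',pz(s,272.05,194.4,43.),'top',pz(t,434.4,249.5,43.))
st,p,M=cur(); print('head',heading(M),st['joints'])
for y in(5,-175): rel([444,81.5,200],down(y),tag=f'above hook {y}')
E
```

```text
ring scene [ 510.19825681 -316.88298417   43.        ] top [ 502.34158721 -342.5362908    43.        ]
head 74.36909997127314 [ 1.07460703e+00  3.13416548e-01  1.49833776e+00 -9.05702498e-06
  1.33097908e+00 -2.23376336e-01]
above hook 5 offset [-40.57, -32.66, 10.37] rot [-0.1, 0.0, 69.4] | wrist 69.4
above hook -175 offset [-40.57, -32.66, 10.37] rot [-0.0, -0.1, -110.6] | wrist 110.6
```

step_arm --plan '[{"offset":[-40.57,-32.66,5.4],"rot":[0,0,69.4],"gripper":7},{"offset":[-40.57,-32.66,5.4],"rot":[0,0,69.4],"gripper":7},{"offset":[-40.57,-32.66,5.4],"rot":[0,0,69.4],"gripper":7},{"offset":[-40.57,-32.66,5.4],"rot":[0,0,69.4],"gripper":7},{"offset":[-40.57,-32.66,5.4],"rot":[0,0,69.4],"gripper":7},{"offset":[-40.57,-32.66,5.4],"rot":[0,0,69.4],"gripper":7},{"offset":[-40.57,-32.66,5.4],"rot":[0,0,69.4],"gripper":7},{"offset":[-40.57,-32.66,5.4],"rot":[0,0,69.4],"gripper":7},{"offset":[-40.57,-32.66,5.4],"rot":[0,0,69.4],"gripper":7},{"offset":[-40.57,-32.66,5.4],"rot":[0,0,69.4],"gripper":7},{"offset":[-40.57,-32.66,5.4],"rot":[0,0,69.4],"gripper":7},{"offset":[-40.57,-32.66,5.4],"rot":[0,0,69.4],"gripper":7}]'

```text
time_s: 1.3
eef_pos: [445.2, 79.5, 249.2]
ee_rot: [-0.0, 0.677, 0.736, -0.0]
force: [-0.6, -0.0, -0.4]
grip_width: 0.815
grip_force: 0.0
```

Run:
```python
from h import *
s=cap('scene');t=cap('top')
A=cv2.resize(s['color'][165:225,230:310],(800,600),interpolation=cv2.INTER_CUBIC)[:, :]
A=cv2.resize(A,(400,300)); B=cv2.resize(t['color'][220:280,410:490],(400,300),interpolation=cv2.INTER_CUBIC)
C=cv2.resize(s['color'][100:160,210:290],(400,300),interpolation=cv2.INTER_CUBIC)
D=cv2.resize(s['color'][225:285,320:400],(400,300),interpolation=cv2.INTER_CUBIC)
im=np.vstack([np.hstack([A,B]),np.hstack([C,D])]); save('c2',np.clip(im*1.5,0,255).astype(np.uint8))
rel([444,81.5,78],down(5)); print(cur()[1])
```

```text
offset [-0.04, 0.03, 17.16] rot [-0.1, -0.0, -0.1] | wrist 0.1
[443.87796205  81.84769179 249.59357951]
```

View pics/c2.png

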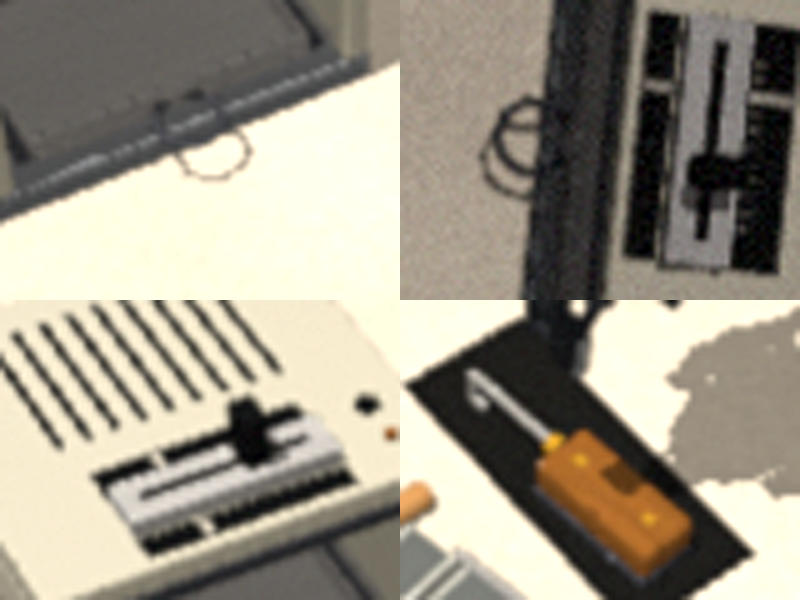

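Run:
```python
from h import *
s=load('scene');t=load('top'); D=fr(DO,DY)
for x in(-12,):
    a=np.radians([0,90,180,270]); q=D(np.c_[x+25*np.cos(a),25*np.sin(a),43+0*a])
    print('scene crop',((proj(s,q)-[230,165])*5).round().tolist()); print('top crop',((proj(t,q)-[410,220])*5+[400,0]).round().tolist())
    q[:,2]=0;print('foot scene',((proj(s,q)-[230,165])*5).round().tolist())
    print('front edge at z24 y=+-128 scene',((proj(s,D([[0,-128,24],[0,128,24]]))-[230,165])*5).round().tolist())
```

```text
scene crop [[170.0, 100.0], [153.0, 136.0], [202.0, 146.0], [218.0, 110.0]]
top crop [[564.0, 139.0], [531.0, 98.0], [491.0, 130.0], [523.0, 171.0]]
foot scene [[174.0, 143.0], [158.0, 178.0], [206.0, 188.0], [222.0, 153.0]]
front edge at z24 y=+-128 scene [[340.0, 68.0], [12.0, 197.0]]
```

step_arm --plan '[{"offset":[-0.1,0,5],"rot":[0,0,0],"gripper":7},{"offset":[-0.1,0,10],"rot":[0,0,0],"gripper":7},{"offset":[-0.1,0,14],"rot":[0,0,0],"gripper":7},{"offset":[-0.1,0,16],"rot":[0,0,0],"gripper":7},{"offset":[-0.1,0,17],"rot":[0,0,0],"gripper":7},{"offset":[-0.1,0,17],"rot":[0,0,0],"gripper":7},{"offset":[-0.1,0,17],"rot":[0,0,0],"gripper":7}]'

```text
time_s: 2.1
eef_pos: [444.6, 81.2, 81.0]
ee_rot: [0.001, 0.675, 0.737, 0.001]
force: [-0.2, -0.1, -0.7]
grip_width: 0.821
grip_force: 0.0
```

step_arm --plan '[{"offset":[0,0,0.4],"rot":[0,0,0],"gripper":3.5},{"offset":[0,0,0.4],"rot":[0,0,0],"gripper":3.5},{"offset":[0,0,0.4],"rot":[0,0,0],"gripper":3.5},{"offset":[0,0,0.4],"rot":[0,0,0],"gripper":3.5},{"offset":[0,0,0.4],"rot":[0,0,0],"gripper":3.5},{"offset":[0,0,0.4],"rot":[0,0,0],"gripper":3.5},{"offset":[0,0,0.4],"rot":[0,0,0],"gripper":3.5},{"offset":[0,0,0.4],"rot":[0,0,0],"gripper":3.5}]' --squeeze 60

```text
time_s: 2.9
eef_pos: [444.5, 80.8, 76.5]
ee_rot: [0.0, 0.676, 0.737, 0.0]
force: [-1.3, 0.9, 6.4]
grip_width: 0.502
grip_force: 62.0
```

Run:
```python
from h import *
s,p,M=cur(); print(p,heading(M),s['grip_width'],s['force'])
D=fr(DO,DY)
# handle underside 3 -> tcp offset h; handle centre assumed at tcp xy, hook yaw=-85 <-> heading 5
h=p[2]-3
up=[p[0],p[1],p[2]+100]; rel(up,M,tag='up')
a=rel(D([-12+5-129,0,26+h+60])[0],down(-6.6),tag='above ring'); print(a[0])
```

```text
[444.4755933   80.81981393  76.50433134] 4.97210051038056 0.502135175461898 [-1.27181774  0.89797012  6.37800539]
up offset [-0.0, 0.01, -10.0] rot [0.0, 0.0, 0.0] | wrist 0.0
above ring offset [-30.96, 5.46, -8.29] rot [0.1, -0.0, 11.6] | wrist 11.6
[ 525.63145247 -222.90130388  159.50433134]
```

step_arm --plan '[{"offset":[0,0,-2],"rot":[0,0,0],"gripper":3.5},{"offset":[0,0,-5],"rot":[0,0,0],"gripper":3.5},{"offset":[0,0,-8.3],"rot":[0,0,0],"gripper":3.5},{"offset":[-4,0.7,-8.3],"rot":[0,0,2],"gripper":3.5},{"offset":[-8,1.4,-8.3],"rot":[0,0,4],"gripper":3.5},{"offset":[-12,2.1,-8.3],"rot":[0,0,6],"gripper":3.5},{"offset":[-16,2.8,-8.3],"rot":[0,0,8],"gripper":3.5},{"offset":[-20,3.5,-8.3],"rot":[0,0,10],"gripper":3.5},{"offset":[-24,4.3,-8.3],"rot":[0,0,11.6],"gripper":3.5},{"offset":[-28,5,-8.3],"rot":[0,0,11.6],"gripper":3.5},{"offset":[-31,5.5,-8.3],"rot":[0,0,11.6],"gripper":3.5},{"offset":[-31,5.5,-8.3],"rot":[0,0,11.6],"gripper":3.5}]'

```text
time_s: 4.1
eef_pos: [526.0, -226.7, 158.5]
ee_rot: [0.001, 0.748, 0.664, -0.0]
force: [0.4, 0.9, -2.6]
grip_width: 0.507
grip_force: 62.2
```

Run:
```python
from h import *
s=cap('scene');t=cap('top'); _,p,M=cur(); print(p,heading(M))
D=fr(DO,DY); tip=p+Rz(heading(M)-90)@[129,0,-73.5+4.5]; sh=p+Rz(heading(M)-90)@[129,0,-73.5+27]
ims=[]
for cc,(a,b) in((s,(230,150)),(t,(390,210))):
    im=cv2.resize(cc['color'][b:b+75,a:a+100],(800,600),interpolation=cv2.INTER_CUBIC)
    a_=np.linspace(0,6.28,40); q=(proj(cc,D(np.c_[-12+22*np.cos(a_),22*np.sin(a_),43+0*a_]))-[a,b]+.5)*8
    cv2.polylines(im,[q.astype(np.int32)],True,(255,0,255),1)
    for pp,col in((tip,(255,0,0)),(sh,(0,255,0))): cv2.circle(im,tuple(((proj(cc,pp)[0]-[a,b]+.5)*8).astype(int)),4,col,1)
    ims.append(im)
save('c3',np.clip(cv2.resize(np.hstack(ims),(800,300))*1.4,0,255).astype(np.uint8)) if 0 else save('c3',np.clip(np.vstack([i[75:375] for i in ims])*1.4,0,255).astype(np.uint8))
```

```text
[ 525.499181   -223.35600687  158.31786512] -6.685014079444753
```

View pics/c3.png

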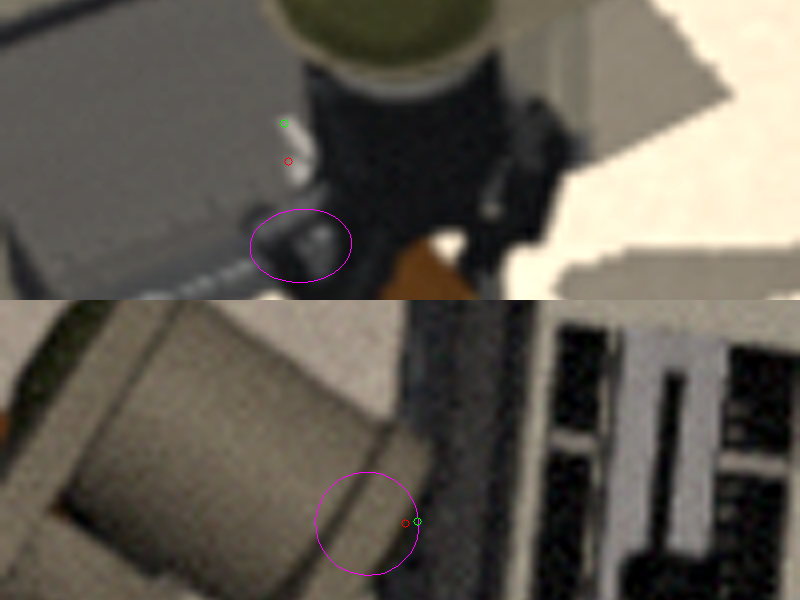

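The hook shank shows at (285–300,120–180) in the scene crop. It is slightly outward of and below the prediction, so I shift 5 mm inward and descend.

step_arm --plan '[{"offset":[-0.5,0,0],"rot":[0,0,0],"gripper":3.5},{"offset":[-0.5,0,1],"rot":[0,0,0],"gripper":3.5},{"offset":[-0.5,0,2],"rot":[0,0,0],"gripper":3.5},{"offset":[-0.5,0,3],"rot":[0,0,0],"gripper":3.5},{"offset":[-0.5,0,4],"rot":[0,0,0],"gripper":3.5},{"offset":[-0.5,0,5],"rot":[0,0,0],"gripper":3.5},{"offset":[-0.5,0,5.6],"rot":[0,0,0],"gripper":3.5},{"offset":[-0.5,0,5.6],"rot":[0,0,0],"gripper":3.5},{"offset":[-0.5,0,5.6],"rot":[0,0,0],"gripper":3.5}]'

```text
time_s: 5.1
eef_pos: [525.4, -228.4, 103.0]
ee_rot: [0.0, 0.747, 0.665, 0.0]
force: [-0.2, -0.7, -2.5]
grip_width: 0.509
grip_force: 62.2
```

step_arm --plan '[{"offset":[0.5,0,0],"rot":[0,0,0],"gripper":3.5},{"offset":[1,0,0],"rot":[0,0,0],"gripper":3.5},{"offset":[1.5,0,0],"rot":[0,0,0],"gripper":3.5},{"offset":[2,0,0],"rot":[0,0,0],"gripper":3.5},{"offset":[2.5,0,0],"rot":[0,0,0],"gripper":3.5},{"offset":[3,0,0],"rot":[0,0,0],"gripper":3.5},{"offset":[3.5,0,0],"rot":[0,0,0],"gripper":3.5},{"offset":[4,0,0],"rot":[0,0,0],"gripper":3.5},{"offset":[4.5,0,0],"rot":[0,0,0],"gripper":3.5},{"offset":[5,0,0],"rot":[0,0,0],"gripper":3.5}]'

```text
time_s: 6.1
eef_pos: [531.2, -178.2, 102.9]
ee_rot: [0.0, 0.747, 0.665, -0.0]
force: [0.1, -2.5, -2.2]
grip_width: 0.508
grip_force: 62.1
```

step_arm --plan '[{"offset":[1,0,0],"rot":[0,0,0],"gripper":3.5},{"offset":[2.5,0,0],"rot":[0,0,0],"gripper":3.5},{"offset":[4,0,0],"rot":[0,0,0],"gripper":3.5},{"offset":[5.5,0,0],"rot":[0,0,0],"gripper":3.5},{"offset":[7,0,0],"rot":[0,0,0],"gripper":3.5},{"offset":[8.5,0,0],"rot":[0,0,0],"gripper":3.5},{"offset":[10,0,0],"rot":[0,0,0],"gripper":3.5},{"offset":[11.5,0,0],"rot":[0,0,0],"gripper":3.5},{"offset":[13,0,0],"rot":[0,0,0],"gripper":3.5},{"offset":[14.5,0,0],"rot":[0,0,0],"gripper":3.5},{"offset":[16,0,0],"rot":[0,0,0],"gripper":3.5},{"offset":[16,0,0],"rot":[0,0,0],"gripper":3.5}]'

```text
time_s: 7.3
eef_pos: [549.7, -17.5, 102.8]
ee_rot: [-0.0, 0.746, 0.666, 0.0]
force: [-0.5, -0.5, -3.4]
grip_width: 0.507
grip_force: 62.2
```

step_arm --plan '[{"offset":[0.6,0,0],"rot":[0,0,0],"gripper":3.5},{"offset":[1.2,0,0],"rot":[0,0,0],"gripper":3.5},{"offset":[1.8,0,0],"rot":[0,0,0],"gripper":3.5},{"offset":[2.4,0,0],"rot":[0,0,0],"gripper":3.5},{"offset":[3,0,0],"rot":[0,0,0],"gripper":3.5},{"offset":[3.4,0,0],"rot":[0,0,0],"gripper":3.5},{"offset":[3.8,0,0],"rot":[0,0,0],"gripper":3.5}]'

```text
time_s: 8.0
eef_pos: [554.0, 18.4, 102.9]
ee_rot: [-0.0, 0.747, 0.665, -0.0]
force: [-1.4, -2.9, -2.5]
grip_width: 0.507
grip_force: 62.2
```

step_arm --plan '[{"offset":[0.3,0,0],"rot":[0,0,0],"gripper":3.5},{"offset":[0.6,0,0],"rot":[0,0,0],"gripper":3.5},{"offset":[0.8,0,0],"rot":[0,0,0],"gripper":3.5},{"offset":[1.0,0,0],"rot":[0,0,0],"gripper":3.5},{"offset":[1.0,0,0],"rot":[0,0,0],"gripper":3.5}]'

```text
time_s: 8.5
eef_pos: [554.7, 20.9, 102.1]
ee_rot: [0.003, 0.747, 0.665, -0.005]
force: [-7.5, -54.4, -8.2]
grip_width: 0.51
grip_force: 62.3
```

Run:
```python
from h import *
s=cap('scene');t=cap('top'); _,p,M=cur(); print(p,heading(M))
save('c4',np.clip(np.vstack([cv2.resize(s['color'][110:230,180:380],(500,300)),cv2.resize(t['color'][170:290,280:480],(500,300))])*1.4,0,255).astype(np.uint8))
```

```text
[554.66681317  20.85907416 102.11379028] -6.644216018052468
```

View pics/c4.png

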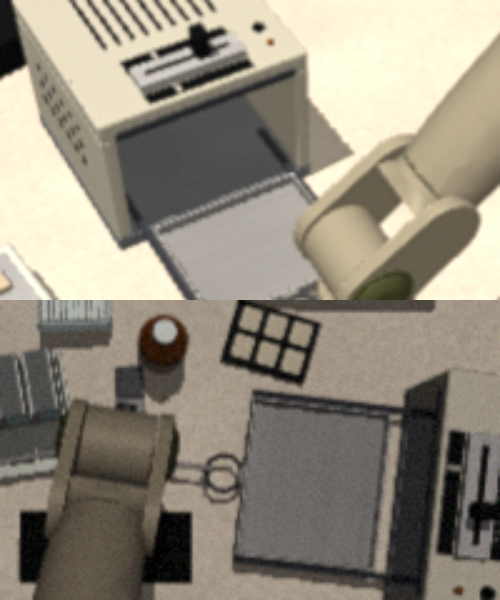

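Tray fully out: the top crop shows the floor clear in front of the dryer and the hook in the ring at (220,475). Next: unhook, then park the hook on its mat.

step_arm --plan '[{"offset":[-0.8,0,0],"rot":[0,0,0],"gripper":3.5},{"offset":[-1.5,0,0],"rot":[0,0,0],"gripper":3.5},{"offset":[-2.2,0,0],"rot":[0,0,0],"gripper":3.5},{"offset":[-2.2,0,0],"rot":[0,0,0],"gripper":3.5},{"offset":[-2.2,0,-1],"rot":[0,0,0],"gripper":3.5},{"offset":[-2.2,0,-2.5],"rot":[0,0,0],"gripper":3.5},{"offset":[-2.2,0,-4],"rot":[0,0,0],"gripper":3.5},{"offset":[-2.2,0,-6],"rot":[0,0,0],"gripper":3.5},{"offset":[-2.2,0,-6],"rot":[0,0,0],"gripper":3.5}]'

```text
time_s: 9.5
eef_pos: [553.7, 6.6, 165.9]
ee_rot: [0.002, 0.747, 0.665, 0.002]
force: [-0.2, -0.5, -2.8]
grip_width: 0.505
grip_force: 63.4
```

Run:
```python
from h import *
s=cap('scene');t=cap('top')
st,p,M=cur(); print(p,heading(M),st['force'])
a=rel([434,73,160],down(0.5),tag='over mat')
t_=cloud(t)
# tray floor: fit
D=fr(DO,DY); Q=t_[170:290,370:450].reshape(-1,3); Q=(Q-[*DO,0])@Rz(DY); k=(Q[:,2]>25)&(Q[:,2]<60)&(Q[:,0]<-5)&(abs(Q[:,1])<140); r=cv2.minAreaRect(Q[k][:,:2].astype(np.float32));print('tray in dryer frame',r,np.median(Q[k],0), np.percentile(Q[k],[2,98],axis=0))
```

```text
[552.52260908   6.55670589 162.98434455] -6.598145730295003 [-0.14005042 -0.92138115 -2.83099073]
over mat offset [5.24, -12.54, 0.29] rot [0.0, -0.0, -7.1] | wrist 7.1
tray in dryer frame ((-121.96602630615234, -1.693817138671875), (238.6156463623047, 233.7185821533203), 89.9747543334961) [-1.16166141e+02 -3.96171501e-02  3.56892143e+01] [[-211.44079599 -114.21139034   27.55969079]
 [ -23.50913766  113.26169025   52.78794544]]
```

step_arm --plan '[{"offset":[2,-4.5,0.3],"rot":[0,0,-3],"gripper":3.5},{"offset":[4,-9,0.3],"rot":[0,0,-6],"gripper":3.5},{"offset":[5.24,-12.54,0.3],"rot":[0,0,-7.1],"gripper":3.5},{"offset":[5.24,-12.54,0.3],"rot":[0,0,-7.1],"gripper":3.5},{"offset":[5.24,-12.54,3],"rot":[0,0,-7.1],"gripper":3.5},{"offset":[5.24,-12.54,5],"rot":[0,0,-7.1],"gripper":3.5},{"offset":[5.24,-12.54,6.5],"rot":[0,0,-7.1],"gripper":3.5},{"offset":[5.24,-12.54,7.5],"rot":[0,0,-7.1],"gripper":3.5},{"offset":[5.24,-12.54,8.1],"rot":[0,0,-7.1],"gripper":3.5},{"offset":[5.24,-12.54,8.5],"rot":[0,0,-7.1],"gripper":3.5},{"offset":[5.24,-12.54,8.5],"rot":[0,0,-7.1],"gripper":3.5}]'

```text
time_s: 10.7
eef_pos: [434.1, 72.7, 77.8]
ee_rot: [-0.0, 0.704, 0.71, -0.0]
force: [-0.2, 0.4, -2.8]
grip_width: 0.505
grip_force: 63.7
```

step_arm --plan '[{"offset":[0,0,0.15],"rot":[0,0,0],"gripper":3.5},{"offset":[0,0,0.15],"rot":[0,0,0],"gripper":6},{"offset":[0,0,0.15],"rot":[0,0,0],"gripper":6.5},{"offset":[0,0,0.15],"rot":[0,0,0],"gripper":7},{"offset":[0,0,0.15],"rot":[0,0,0],"gripper":7},{"offset":[0,0,-2],"rot":[0,0,0],"gripper":7},{"offset":[0,0,-6],"rot":[0,0,0],"gripper":7},{"offset":[0,0,-11],"rot":[0,0,0],"gripper":7},{"offset":[0,0,-16],"rot":[0,0,0],"gripper":3},{"offset":[0,0,-20],"rot":[0,0,0],"gripper":0},{"offset":[0,0,-20],"rot":[0,0,0],"gripper":0},{"offset":[0,0,-20],"rot":[0,0,0],"gripper":0}]'

```text
time_s: 11.9
eef_pos: [433.9, 72.7, 278.0]
ee_rot: [0.0, 0.704, 0.71, 0.0]
force: [-0.4, -0.1, -0.8]
grip_width: 0.135
grip_force: 0.0
```

Run:
```python
from h import *
_,p,M=cur(); print(p,heading(M))
K=fr(RK,RY)
# start with bay -84: closed fingers behind the top; tool y along rack x -> heading RY (10.6)
for y in(-84,-42,84):
    a=rel([*K([62,y,0])[0][:2],275],down(RY),tag=f'y{y} behind high'); b=rel([*K([62,y,0])[0][:2],218],down(RY),*a,tag='lower')
    c=rel([*K([62-75,y,0])[0][:2],218],down(RY),*b,tag='push'); print(a[0],c[0])
```

```text
[433.93986223  72.70897888 278.00111344] 0.4696799951855537
y-84 behind high offset [5.95, 27.39, 0.33] rot [0.1, 0.0, -10.1] | wrist 10.1
lower offset [0.0, 0.0, 5.7] rot [0.0, 0.0, 0.0] | wrist 0.0
push offset [0.0, -7.5, 0.0] rot [0.0, 0.0, 0.0] | wrist 0.0
[np.float64(707.3939050987409), np.float64(134.43841440942606), 275] [np.float64(633.6737539125243), np.float64(120.64206311347206), 218]
y-42 behind high offset [10.08, 26.66, 0.32] rot [0.1, 0.0, -10.1] | wrist 10.1
lower offset [0.0, 0.0, 5.7] rot [0.0, 0.0, 0.0] | wrist 0.0
push offset [0.0, -7.5, 0.0] rot [0.0, 0.0, 0.0] | wrist 0.0
[np.float64(699.6679483730067), np.float64(175.72169907370736), 275] [np.float64(625.94779718679), np.float64(161.92534777775336), 218]
y84 behind high offset [22.49, 24.44, 0.32] rot [0.1, 0.0, -10.1] | wrist 10.1
lower offset [0.0, 0.0, 5.7] rot [0.0, 0.0, 0.0] | wrist 0.0
push offset [0.0, -7.5, 0.0] rot [0.0, 0.0, 0.0] | wrist 0.0
[np.float64(676.4900781958039), np.float64(299.5715530665512), 275] [np.float64(602.7699270095873), np.float64(285.77520177059716), 218]
```

step_arm --plan '[{"offset":[1,4.5,0.3],"rot":[0,0,-2],"gripper":0},{"offset":[2,9,0.3],"rot":[0,0,-4],"gripper":0},{"offset":[3,13.5,0.3],"rot":[0,0,-6],"gripper":0},{"offset":[4,18,0.3],"rot":[0,0,-8],"gripper":0},{"offset":[5,22.5,0.3],"rot":[0,0,-10.1],"gripper":0},{"offset":[5.95,27.4,0.3],"rot":[0,0,-10.1],"gripper":0},{"offset":[5.95,27.4,0.3],"rot":[0,0,-10.1],"gripper":0},{"offset":[5.95,27.4,3],"rot":[0,0,-10.1],"gripper":0},{"offset":[5.95,27.4,5],"rot":[0,0,-10.1],"gripper":0},{"offset":[5.95,27.4,7],"rot":[0,0,-10.1],"gripper":0},{"offset":[5.95,27.4,7],"rot":[0,0,-10.1],"gripper":0},{"offset":[5.95,27.4,7],"rot":[0,0,-10.1],"gripper":0}]'

```text
time_s: 13.1
eef_pos: [707.2, 134.3, 207.5]
ee_rot: [-0.001, 0.639, 0.769, -0.001]
force: [-0.6, 0.4, -0.5]
grip_width: -0.002
grip_force: 0.0
```

step_arm --plan '[{"offset":[0,-0.5,0],"rot":[0,0,0],"gripper":0},{"offset":[0,-1,0],"rot":[0,0,0],"gripper":0},{"offset":[0,-1.5,0],"rot":[0,0,0],"gripper":0},{"offset":[0,-2,0],"rot":[0,0,0],"gripper":0},{"offset":[0,-2.5,0],"rot":[0,0,0],"gripper":0},{"offset":[0,-3,0],"rot":[0,0,0],"gripper":0},{"offset":[0,-3.5,0],"rot":[0,0,0],"gripper":0}]'

```text
time_s: 13.8
eef_pos: [672.7, 127.9, 208.0]
ee_rot: [-0.0, 0.639, 0.769, -0.0]
force: [1.4, -0.5, 0.5]
grip_width: 0.0
grip_force: 0.4
```

step_arm --plan '[{"offset":[0,-0.6,0],"rot":[0,0,0],"gripper":0},{"offset":[0,-1.2,0],"rot":[0,0,0],"gripper":0},{"offset":[0,-1.8,0],"rot":[0,0,0],"gripper":0},{"offset":[0,-2.3,0],"rot":[0,0,0],"gripper":0},{"offset":[0,-2.7,0],"rot":[0,0,0],"gripper":0},{"offset":[0,-3.1,0],"rot":[0,0,0],"gripper":0},{"offset":[0,-3.4,0],"rot":[0,0,0],"gripper":0},{"offset":[0,-3.7,0],"rot":[0,0,0],"gripper":0},{"offset":[0,-4.0,0],"rot":[0,0,0],"gripper":0},{"offset":[0,-4.3,0],"rot":[0,0,0],"gripper":0},{"offset":[0,-4.6,0],"rot":[0,0,0],"gripper":0},{"offset":[0,-4.6,0],"rot":[0,0,0],"gripper":0}]'

```text
time_s: 15.0
eef_pos: [627.7, 119.5, 208.0]
ee_rot: [-0.0, 0.639, 0.769, -0.0]
force: [-0.2, 0.2, -0.1]
grip_width: 0.001
grip_force: 0.0
```

Run:
```python
from h import *
s=cap('scene');t=cap('top'); print(cur()[1],sense()['force'])
P=(cloud(t)-[*RK,0])@Rz(RY)
Q=P.reshape(-1,3)
for y in(-84,84,-42): 
    k=(abs(Q[:,1]-y)<12)&(Q[:,2]>100)&(Q[:,2]<185)&(abs(Q[:,0])<160); print(y,k.sum(),np.percentile(Q[k],[2,50,98],axis=0).round(0).tolist())
save('c5',np.clip(np.vstack([cv2.resize(s['color'][260:370,280:410],(500,300)),cv2.resize(t['color'][170:270,220:340],(500,300))])*1.4,0,255).astype(np.uint8))
```

```text
[627.96008871 119.54620271 207.97666345] [-0.34081277  0.1986865   0.16269272]Traceback (most recent call last):
  File "<stdin>", line 6, in <module>
    return _quantile_unchecked(
        a, q, axis, out, overwrite_input, method, keepdims, weights)
    return _ureduce(a,
                    func=_quantile_ureduce_func,
    ...<5 lines>...
                    overwrite_input=overwrite_input,
                    method=method)
    r = func(a, **kwargs)
    result = _quantile(arr,
                       quantiles=q,
    ...<2 lines>...
                       out=out,
                       weights=wgt)
    slices_having_nans = np.isnan(arr[-1, ...])
                                  ~~~^^^^^^^^^
IndexError: index -1 is out of bounds for axis 0 with size 0
```

```bash
cat >> h.py <<'E'
K=fr(RK,RY); D=fr(DO,DY)
def grasp(y,back,d=28,th=35,top=(-94,152)):
    "tool pose on a tipped magazine, backed off along its axis"
    a=np.radians(th); k=54-d+back
    return K([top[0]-k*np.sin(a),y,top[1]+k*np.cos(a)])[0],down(RY-90,th,RY)
E
python3 - <<'E'
from h import *
_,p,M=cur(); u=rel(p+[0,0,70],M,tag='up')
g,G=grasp(-84,80); g2=g.copy(); g2[2]=290
a=rel(g2,G,tag='hover high'); print(g,g2); rel(g,G,*a,tag='then')
E
```

```text
up offset [-0.0, 0.0, -7.0] rot [0.0, 0.0, 0.0] | wrist 0.0
hover high offset [-0.01, -13.6, -8.2] rot [-27.4, 27.4, 86.9] | wrist 95.2
[494.29440383  94.55792674 238.83011669] [494.29440383  94.55792674 290.        ]
then offset [-2.93, 0.0, 4.19] rot [0.0, 0.0, 0.0] | wrist 0.0
```

step_arm --plan '[{"offset":[0,0.5,-4],"rot":[0,0,0],"gripper":0},{"offset":[0,0,-7.5],"rot":[0,0,0],"gripper":1},{"offset":[0,-1.5,-8.2],"rot":[-2.5,2.5,7.9],"gripper":3},{"offset":[0,-3,-8.2],"rot":[-5,5,15.8],"gripper":5},{"offset":[0,-5,-8.2],"rot":[-7.5,7.5,23.7],"gripper":6},{"offset":[0,-7,-8.2],"rot":[-10,10,31.6],"gripper":6},{"offset":[0,-9,-8.2],"rot":[-12.5,12.5,39.5],"gripper":6},{"offset":[0,-11,-8.2],"rot":[-15,15,47.4],"gripper":6},{"offset":[0,-13.6,-8.2],"rot":[-17.5,17.5,55.3],"gripper":6},{"offset":[0,-13.6,-8.2],"rot":[-20,20,63.2],"gripper":6},{"offset":[0,-13.6,-8.2],"rot":[-22.5,22.5,71.1],"gripper":6},{"offset":[0,-13.6,-8.2],"rot":[-25,25,79],"gripper":6}]'

```text
time_s: 16.3
eef_pos: [494.2, 94.4, 290.3]
ee_rot: [-0.026, 0.946, 0.162, 0.279]
force: [1.5, -0.3, -0.0]
grip_width: 0.706
grip_force: 0.0
```

Run:
```python
from h import *
s=cap('scene');t=cap('top')
_,p,M=cur();print(p)
g,G=grasp(-84,80);a=rel(g,G,tag='hover'); b=rel(*grasp(-84,0),*a,tag='in')
ims=[]
for cc,(x,y,w,h) in((s,(280,260,130,98)),(t,(220,170,130,98))):
    im=cc['color'].copy()
    th=np.radians(35);s_,c_=np.sin(th),np.cos(th)
    q=[]
    for u,v in((0,150),(80,150)):
        for yy in(-18,18): q.append([-41+u*c_-v*s_,-84+yy,6+u*s_+v*c_])
    q=proj(cc,K([q[0],q[1],q[3],q[2]])); k=300/h
    im=cv2.resize(im[y:y+h,x:x+w],(int(w*k),300),interpolation=cv2.INTER_CUBIC)
    cv2.polylines(im,[((q-[x,y]+.5)*k).astype(np.int32)],True,(255,0,0),1); ims.append(im)
save('c5',np.clip(np.hstack(ims)*1.4,0,255).astype(np.uint8))
```

```text
[493.72815495  94.865874   289.83874679]
hover offset [-2.68, -0.17, 4.33] rot [-2.7, 2.6, 8.4] | wrist 9.2
in offset [0.0, -0.0, 8.0] rot [0.0, 0.0, 0.0] | wrist 0.0
```

View pics/c5.png

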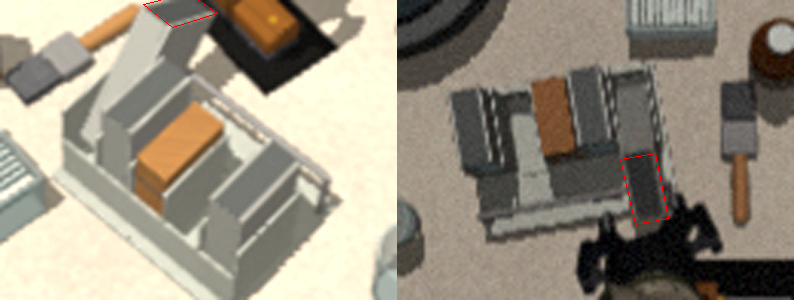

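The magazine is tipped onto the bar exactly where predicted: red outline at (180,10) in the scene view, (645,188) in the top view. Grasping it now.

step_arm --plan '[{"offset":[-2.68,-0.17,4.33],"rot":[-2.7,2.6,8.4],"gripper":6},{"offset":[-2.68,-0.17,4.33],"rot":[-2.7,2.6,8.4],"gripper":6},{"offset":[-2.68,-0.17,4.33],"rot":[-2.7,2.6,8.4],"gripper":6},{"offset":[-2.68,-0.17,4.33],"rot":[-2.7,2.6,8.4],"gripper":6}]'

```text
time_s: 16.8
eef_pos: [495.8, 94.2, 240.9]
ee_rot: [-0.027, 0.949, 0.09, 0.301]
force: [-0.2, 0.6, 0.6]
grip_width: 0.707
grip_force: 0.0
```

step_arm --plan '[{"offset":[0,0,2],"rot":[0,0,0],"gripper":6},{"offset":[0,0,4],"rot":[0,0,0],"gripper":6},{"offset":[0,0,6],"rot":[0,0,0],"gripper":6},{"offset":[0,0,7.5],"rot":[0,0,0],"gripper":6},{"offset":[0,0,8],"rot":[0,0,0],"gripper":6},{"offset":[0,0,8],"rot":[0,0,0],"gripper":5},{"offset":[0,0,8],"rot":[0,0,0],"gripper":4},{"offset":[0,0,8],"rot":[0,0,0],"gripper":3.3},{"offset":[0,0,8],"rot":[0,0,0],"gripper":3.3},{"offset":[0,0,8],"rot":[0,0,0],"gripper":3.3},{"offset":[0,0,8],"rot":[0,0,0],"gripper":3.3}]' --squeeze 30

```text
time_s: 17.9
eef_pos: [540.3, 102.7, 174.5]
ee_rot: [-0.027, 0.949, 0.089, 0.301]
force: [-2.3, -0.6, 6.7]
grip_width: 0.422
grip_force: 32.5
```

```bash
cat >> h.py <<'E'
def lift_and_place(y,ty,tx=0):
    "from the grasp now: up, upright, over the tray spot (dryer y=ty), lowered; mag underside is 122 below the grasp"
    s,p,M=cur(); print(p,s['grip_width'],s['grip_force'],s['force'])
    a=rel(p+[0,0,130],M,tag='up')
    b=rel(K([-110,y,320])[0],down(RY-90),*a,tag='upright')
    c=rel(D([-120+tx,ty,300])[0],down(DY+90),*b,tag='over tray'); print(c[0])
    d=rel(D([-120+tx,ty,34+122+54+10])[0],down(DY+90),*c,tag='lower to 10 above')
E
python3 - <<'E'
from h import *
lift_and_place(-84,70)
E
```

```text
[540.26261445 102.72010975 174.48707826] 0.42184571212246835 32.48426556587219 [-2.33010991 -0.59351252  6.65405616]
up offset [7.48, 0.02, -10.63] rot [0.0, 0.0, 0.0] | wrist 0.0
upright offset [0.74, -0.04, -1.38] rot [0.1, -35.2, 0.1] | wrist 35.2
over tray offset [-1.03, 35.38, 2.0] rot [0.0, 0.0, -72.8] | wrist 72.8
[ 593.32855165 -246.84086866  300.        ]
lower to 10 above offset [0.0, 0.0, 8.0] rot [0.0, 0.0, 0.0] | wrist 0.0
```

step_arm --plan '[{"offset":[0.9,0,-1.2],"rot":[0,0,0],"gripper":3.3},{"offset":[2.2,0,-3.1],"rot":[0,0,0],"gripper":3.3},{"offset":[3.7,0,-5.3],"rot":[0,0,0],"gripper":3.3},{"offset":[5.2,0,-7.4],"rot":[0,0,0],"gripper":3.3},{"offset":[6.6,0,-9.4],"rot":[0,0,0],"gripper":3.3},{"offset":[7.5,0,-10.6],"rot":[0,0,0],"gripper":3.3},{"offset":[7.5,0,-10.6],"rot":[0,0,0],"gripper":3.3}]' --squeeze 40

```text
time_s: 18.6
eef_pos: [540.6, 102.9, 305.0]
ee_rot: [-0.027, 0.949, 0.089, 0.301]
force: [0.1, -0.4, -2.7]
grip_width: 0.412
grip_force: 41.2
```

step_arm --plan '[{"offset":[0,0,-0.5],"rot":[0,-7,0],"gripper":3.3},{"offset":[0.2,0,-1],"rot":[0,-14,0],"gripper":3.3},{"offset":[0.4,0,-1.4],"rot":[0,-21,0],"gripper":3.3},{"offset":[0.6,0,-1.4],"rot":[0,-28,0],"gripper":3.3},{"offset":[0.7,0,-1.4],"rot":[0,-35.2,0],"gripper":3.3},{"offset":[0.7,0,-1.4],"rot":[0,-35.2,0],"gripper":3.3},{"offset":[0.7,0,-1.4],"rot":[0,-35.2,0],"gripper":3.3}]'

```text
time_s: 19.3
eef_pos: [538.2, 102.6, 317.4]
ee_rot: [0.0, 0.996, 0.093, -0.001]
force: [-0.7, -0.2, -2.5]
grip_width: 0.413
grip_force: 41.0
```

Run:
```python
from h import *
s,p,M=cur(); print(p,s['force'],s['grip_width'],s['grip_force'],M[:,2])
c=rel(D([-120,70,300])[0],down(DY+90),tag='over'); rel(D([-120,70,220])[0],down(DY+90),*c,tag='low')
```

```text
[538.17904943 102.61760778 317.35006895] [-0.71658935 -0.24690782 -2.52443155] 0.4129330587253571 41.01208984851837 [-1.60299072e-03 -6.15415858e-04 -9.99998526e-01]
over offset [-1.03, 35.36, 1.75] rot [-0.0, 0.1, -72.8] | wrist 72.8
low offset [0.0, 0.0, 8.0] rot [0.0, 0.0, 0.0] | wrist 0.0
```

step_arm --plan '[{"offset":[0,3,0],"rot":[0,0,-6],"gripper":3.3},{"offset":[-0.2,7,0],"rot":[0,0,-13],"gripper":3.3},{"offset":[-0.3,11,0.2],"rot":[0,0,-20],"gripper":3.3},{"offset":[-0.5,15,0.5],"rot":[0,0,-27],"gripper":3.3},{"offset":[-0.6,19,0.8],"rot":[0,0,-35],"gripper":3.3},{"offset":[-0.7,23,1.1],"rot":[0,0,-43],"gripper":3.3},{"offset":[-0.8,27,1.4],"rot":[0,0,-51],"gripper":3.3},{"offset":[-0.9,30,1.6],"rot":[0,0,-59],"gripper":3.3},{"offset":[-1,33,1.75],"rot":[0,0,-66],"gripper":3.3},{"offset":[-1.03,35.36,1.75],"rot":[0,0,-72.8],"gripper":3.3},{"offset":[-1.03,35.36,1.75],"rot":[0,0,-72.8],"gripper":3.3},{"offset":[-1.03,35.36,1.75],"rot":[0,0,-72.8],"gripper":3.3}]'

```text
time_s: 20.5
eef_pos: [592.8, -246.8, 301.3]
ee_rot: [0.0, 0.747, 0.665, -0.001]
force: [-0.1, 0.6, -2.6]
grip_width: 0.418
grip_force: 41.4
```

step_arm --plan '[{"offset":[0,0,1.5],"rot":[0,0,0],"gripper":3.3},{"offset":[0,0,3.5],"rot":[0,0,0],"gripper":3.3},{"offset":[0,0,5.5],"rot":[0,0,0],"gripper":3.3},{"offset":[0,0,7],"rot":[0,0,0],"gripper":3.3},{"offset":[0,0,7.5],"rot":[0,0,0],"gripper":3.3},{"offset":[0,0,7.5],"rot":[0,0,0],"gripper":3.3}]'

```text
time_s: 21.1
eef_pos: [592.9, -246.2, 226.6]
ee_rot: [-0.0, 0.747, 0.665, -0.001]
force: [0.8, 0.2, -1.4]
grip_width: 0.414
grip_force: 41.4
```

Run:
```python
from h import *
s=cap('scene');t=cap('top'); st,p,M=cur(); print(p,(p-[*DO,0])@Rz(DY),st['force'],heading(M))
save('c6',np.clip(np.vstack([cv2.resize(s['color'][110:220,190:340],(500,300)),cv2.resize(t['color'][170:290,320:480],(500,300))])*1.4,0,255).astype(np.uint8))
```

```text
[ 593.25216371 -246.74842977  227.79368567] [-120.08304647   69.91349364  227.79368567] [-0.11533159 -0.03518114 -3.34878962] -6.5787459204365
```

View pics/c6.png

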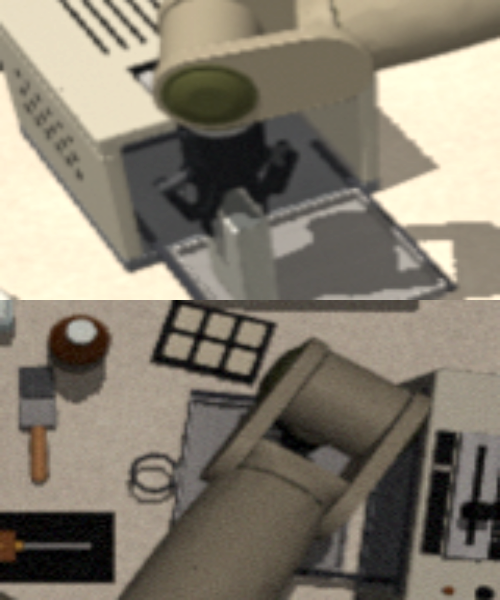

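step_arm --plan '[{"offset":[0,0,0.4],"rot":[0,0,0],"gripper":3.3},{"offset":[0,0,0.8],"rot":[0,0,0],"gripper":3.3},{"offset":[0,0,1.1],"rot":[0,0,0],"gripper":3.3},{"offset":[0,0,1.3],"rot":[0,0,0],"gripper":3.3},{"offset":[0,0,1.4],"rot":[0,0,0],"gripper":3.3},{"offset":[0,0,1.4],"rot":[0,0,0],"gripper":3.3}]'

```text
time_s: 21.8
eef_pos: [592.9, -247.2, 213.3]
ee_rot: [-0.0, 0.747, 0.665, -0.002]
force: [-2.6, -1.0, 3.1]
grip_width: 0.412
grip_force: 42.1
```

step_arm --plan '[{"offset":[0,0,0.15],"rot":[0,0,0],"gripper":3.3},{"offset":[0,0,0.3],"rot":[0,0,0],"gripper":3.3},{"offset":[0,0,0.3],"rot":[0,0,0],"gripper":3.3}]'

```text
time_s: 22.1
eef_pos: [592.9, -248.1, 212.9]
ee_rot: [0.002, 0.747, 0.665, -0.002]
force: [-7.8, -1.5, 18.0]
grip_width: 0.415
grip_force: 44.3
```

step_arm --plan '[{"offset":[0,0,-0.25],"rot":[0,0,0],"gripper":3.3},{"offset":[0,0,-0.25],"rot":[0,0,0],"gripper":4},{"offset":[0,0,-0.25],"rot":[0,0,0],"gripper":4.6},{"offset":[0,0,-0.25],"rot":[0,0,0],"gripper":4.8},{"offset":[0,0,-0.25],"rot":[0,0,0],"gripper":4.8},{"offset":[0,0,-1.5],"rot":[0,0,0],"gripper":4.8},{"offset":[0,0,-4],"rot":[0,0,0],"gripper":4.8},{"offset":[0,0,-7.5],"rot":[0,0,0],"gripper":4.8},{"offset":[0,0,-9],"rot":[0,0,0],"gripper":2},{"offset":[0,0,-9],"rot":[0,0,0],"gripper":0}]'

```text
time_s: 23.1
eef_pos: [593.6, -247.2, 303.1]
ee_rot: [0.002, 0.747, 0.665, -0.001]
force: [1.2, 0.6, -0.8]
grip_width: 0.233
grip_force: 0.0
```

```bash
cat >> h.py <<'E'
def traychk(t):
    Q=((cloud(t)-[*DO,0])@Rz(DY)).reshape(-1,3)
    for y in(70,0,-70):
        k=(abs(Q[:,1]-y)<30)&(Q[:,2]>170)&(Q[:,2]<195)&(Q[:,0]>-230)&(Q[:,0]<-10)
        if k.sum()>20: print('tray mag',y,k.sum(),cv2.minAreaRect(Q[k][:,:2].astype(np.float32)),np.median(Q[k][:,2]))
E
python3 - <<'E'
from h import *
st,p,M=cur(); print(p,heading(M))
for y in(-42,84):
    a=rel([*K([62,y,0])[0][:2],285],down(RY),tag=f'behind {y}'); print(a[0])
E
```

```text
[ 593.63244719 -247.17808688  303.09903643] -6.581063868766995
behind -42 offset [43.23, 5.68, 1.64] rot [0.1, 0.3, -17.2] | wrist 17.2
[np.float64(699.6679483730067), np.float64(175.72169907370736), 285]
behind 84 offset [55.27, 1.96, 1.58] rot [0.1, 0.3, -17.2] | wrist 17.2
[np.float64(676.4900781958039), np.float64(299.5715530665512), 285]
```

step_arm --plan '[{"offset":[5,0.6,0.2],"rot":[0,0,-2],"gripper":0},{"offset":[10,1.2,0.4],"rot":[0,0,-5],"gripper":0},{"offset":[15,1.9,0.6],"rot":[0,0,-8],"gripper":0},{"offset":[20,2.6,0.8],"rot":[0,0,-11],"gripper":0},{"offset":[25,3.3,1],"rot":[0,0,-14],"gripper":0},{"offset":[30,3.9,1.2],"rot":[0,0,-17.2],"gripper":0},{"offset":[34.5,4.5,1.4],"rot":[0.1,0.3,-17.2],"gripper":0},{"offset":[39,5.1,1.6],"rot":[0.1,0.3,-17.2],"gripper":0},{"offset":[43.2,5.7,1.6],"rot":[0.1,0.3,-17.2],"gripper":0},{"offset":[43.2,5.7,1.6],"rot":[0.1,0.3,-17.2],"gripper":0},{"offset":[43.2,5.7,5],"rot":[0.1,0.3,-17.2],"gripper":0},{"offset":[43.2,5.7,8.5],"rot":[0.1,0.3,-17.2],"gripper":0}]'

```text
time_s: 24.3
eef_pos: [699.1, 175.4, 212.7]
ee_rot: [-0.002, 0.639, 0.77, 0.0]
force: [0.6, 0.8, -0.4]
grip_width: -0.003
grip_force: 0.0
```

Run:
```python
from h import *
st,p,M=cur(); print(p,heading(M)); traychk(cap('top'))
rel([*K([62,-42,0])[0][:2],208],down(RY)); rel([*K([-18,-42,0])[0][:2],208],down(RY))
```

```text
[699.05358868 175.35252524 212.7114123 ] 10.625224171028467
tray mag 70 307 ((-117.91612243652344, 69.2470703125), (80.69868469238281, 36.22261047363281), 0.3351207673549652) 184.61429353958184
 offset [0.04, 0.25, -0.32] rot [-0.8, -0.3, -0.0] | wrist 0.9
 offset [0.04, -7.75, -0.2] rot [-0.8, -0.3, -0.0] | wrist 0.9
```

Run:
```python
from h import *
for i in range(2):
    cap('scene'); st,p,M=cur(); print(p,M[:,2],st['force'],st['joints'],st['dq'])
```

```text
[697.40303737 174.80411716 207.51566321] [-0.01546926  0.00254951 -0.99987709] [-0.04442211  0.1988524  -0.66146201] [ 0.08213768  0.83929849  0.89785876  0.00385404  1.41964514 -0.10323854] [-0.00104833 -0.05288401 -0.10745697  0.00043991  0.07597506  0.00042565]
[698.41599269 174.87703529 211.41896621] [-0.00988059  0.00304875 -0.99994654] [ 0.65770548 -0.15324555  1.16475951] [ 0.08211301  0.83652513  0.89282998  0.003892    1.42183611 -0.10317909] [ 0.00104179 -0.05170482 -0.0858039   0.00209428  0.02136819 -0.00021056]
```

step_arm --plan '[{"offset":[0,0,0.2],"rot":[-0.5,0,0],"gripper":0},{"offset":[0,0,0.2],"rot":[-0.5,0,0],"gripper":0},{"offset":[0,0,0.2],"rot":[-0.5,0,0],"gripper":0},{"offset":[0,-0.6,0.2],"rot":[-0.5,0,0],"gripper":0},{"offset":[0,-1.2,0.2],"rot":[-0.5,0,0],"gripper":0},{"offset":[0,-1.8,0.2],"rot":[-0.5,0,0],"gripper":0},{"offset":[0,-2.4,0.2],"rot":[-0.5,0,0],"gripper":0},{"offset":[0,-3,0.2],"rot":[-0.5,0,0],"gripper":0},{"offset":[0,-3.5,0.2],"rot":[-0.5,0,0],"gripper":0},{"offset":[0,-4,0.2],"rot":[-0.5,0,0],"gripper":0}]'

```text
time_s: 25.45
eef_pos: [659.4, 168.1, 212.0]
ee_rot: [-0.0, 0.639, 0.769, 0.003]
force: [0.8, 0.6, -0.1]
grip_width: 0.0
grip_force: 0.4
```

step_arm --plan '[{"offset":[0,-0.5,0],"rot":[0,0,0],"gripper":0},{"offset":[0,-1,0],"rot":[0,0,0],"gripper":0},{"offset":[0,-1.5,0],"rot":[0,0,0],"gripper":0},{"offset":[0,-2,0],"rot":[0,0,0],"gripper":0},{"offset":[0,-2.4,0],"rot":[0,0,0],"gripper":0},{"offset":[0,-2.7,0],"rot":[0,0,0],"gripper":0},{"offset":[0,-3.0,0],"rot":[0,0,0],"gripper":0},{"offset":[0,-3.3,0],"rot":[0,0,0],"gripper":0},{"offset":[0,-3.6,0],"rot":[0,0,0],"gripper":0},{"offset":[0,-3.9,0],"rot":[0,0,0],"gripper":0},{"offset":[0,-4.1,0],"rot":[0,0,0],"gripper":0},{"offset":[0,-4.1,0],"rot":[0,0,0],"gripper":0}]'

```text
time_s: 26.65
eef_pos: [619.3, 160.6, 211.8]
ee_rot: [-0.0, 0.639, 0.769, 0.003]
force: [0.1, 0.9, -0.2]
grip_width: -0.001
grip_force: 0.0
```

Run:
```python
from h import *
st,p,M=cur(); print(p,M[:,2],st['force'], (p-[*RK,0])@Rz(RY))
g,G=grasp(-42,80); g[2]=290
a=rel(g,G,tag='hover high')
```

```text
[619.3389176  160.5764671  211.75218982] [ 0.00409614  0.00519912 -0.9999781 ] [ 0.0957639   0.90485925 -0.21049026] [-19.74422979 -42.11015017 211.75218982]
hover high offset [0.05, -13.47, -7.89] rot [-27.4, 27.0, 86.9] | wrist 95.0
```

Same push worked. Up and over to the hover pose for bay -42, in one sweep.

step_arm --plan '[{"offset":[0,0.5,-4],"rot":[0,0,0],"gripper":0},{"offset":[0,0,-7.5],"rot":[0,0,0],"gripper":1},{"offset":[0,-1.5,-7.9],"rot":[-2.5,2.5,7.9],"gripper":3},{"offset":[0,-3,-7.9],"rot":[-5,5,15.8],"gripper":5},{"offset":[0,-5,-7.9],"rot":[-7.5,7.5,23.7],"gripper":6},{"offset":[0,-7,-7.9],"rot":[-10,10,31.6],"gripper":6},{"offset":[0,-9,-7.9],"rot":[-12.5,12.5,39.5],"gripper":6},{"offset":[0,-11,-7.9],"rot":[-15,15,47.4],"gripper":6},{"offset":[0,-13.5,-7.9],"rot":[-17.5,17.5,55.3],"gripper":6},{"offset":[0,-13.5,-7.9],"rot":[-20,20,63.2],"gripper":6},{"offset":[0,-13.5,-7.9],"rot":[-22.5,22.5,71.1],"gripper":6},{"offset":[0,-13.5,-7.9],"rot":[-25,25,79],"gripper":6}]'

```text
time_s: 27.85
eef_pos: [486.4, 135.1, 290.4]
ee_rot: [-0.028, 0.946, 0.162, 0.281]
force: [1.0, -0.8, -0.4]
grip_width: 0.701
grip_force: 0.0
```

```bash
cat >> h.py <<'E'
def tipchk(t,y):
    "is the tipped magazine's top face where expected (rack frame -94,152; slope 35)?"
    Q=((cloud(t)-[*RK,0])@Rz(RY)).reshape(-1,3); a=np.radians(35)
    k=(abs(Q[:,1]-y)<14)&(Q[:,0]>-125)&(Q[:,0]<-62)&(Q[:,2]>120)&(Q[:,2]<180); R_=Q[k]
    d=(R_[:,0]+94)*-np.sin(a)+(R_[:,2]-152)*np.cos(a); e=(R_[:,0]+94)*np.cos(a)+(R_[:,2]-152)*np.sin(a)
    print('tipped',y,k.sum(),'height off',np.median(d) if k.sum() else None,'span',np.percentile(e,[3,97]) if k.sum() else None)
E
python3 - <<'E'
from h import *
tipchk(cap('top'),-42); g,G=grasp(-42,80);a=rel(g,G,tag='hover')
E
```

```text
tipped -42 179 height off -1.435802529918158 span [-34.90393374  35.86290804]
hover offset [-2.7, -0.19, 4.33] rot [-2.7, 2.0, 7.6] | wrist 8.3
```

step_arm --plan '[{"offset":[-2.7,-0.19,4.33],"rot":[-2.7,2.0,7.6],"gripper":6},{"offset":[-2.7,-0.19,4.33],"rot":[-2.7,2.0,7.6],"gripper":6},{"offset":[-2.7,-0.19,4.33],"rot":[-2.7,2.0,7.6],"gripper":6},{"offset":[-2.7,-0.19,4.33],"rot":[-2.7,2.0,7.6],"gripper":6}]'

```text
time_s: 28.3
eef_pos: [488.0, 135.4, 241.0]
ee_rot: [-0.027, 0.949, 0.096, 0.298]
force: [-0.2, 0.7, 0.3]
grip_width: 0.702
grip_force: 0.0
```

step_arm --plan '[{"offset":[0,0,2],"rot":[0,0,0],"gripper":6},{"offset":[0,0,4],"rot":[0,0,0],"gripper":6},{"offset":[0,0,6],"rot":[0,0,0],"gripper":6},{"offset":[0,0,7.5],"rot":[0,0,0],"gripper":6},{"offset":[0,0,8],"rot":[0,0,0],"gripper":6},{"offset":[0,0,8],"rot":[0,0,0],"gripper":5},{"offset":[0,0,8],"rot":[0,0,0],"gripper":4},{"offset":[0,0,8],"rot":[0,0,0],"gripper":3.3},{"offset":[0,0,8],"rot":[0,0,0],"gripper":3.3},{"offset":[0,0,8],"rot":[0,0,0],"gripper":3.3},{"offset":[0,0,8],"rot":[0,0,0],"gripper":3.3}]' --squeeze 40

```text
time_s: 29.4
eef_pos: [532.2, 143.9, 174.4]
ee_rot: [-0.027, 0.949, 0.095, 0.299]
force: [-3.6, -0.9, 6.6]
grip_width: 0.412
grip_force: 41.2
```

step_arm --plan '[{"offset":[0.9,0,-1.2],"rot":[0,0,0],"gripper":3.3},{"offset":[2.2,0,-3.1],"rot":[0,0,0],"gripper":3.3},{"offset":[3.7,0,-5.3],"rot":[0,0,0],"gripper":3.3},{"offset":[5.2,0,-7.4],"rot":[0,0,0],"gripper":3.3},{"offset":[6.6,0,-9.4],"rot":[0,0,0],"gripper":3.3},{"offset":[7.5,0,-10.6],"rot":[0,0,0],"gripper":3.3},{"offset":[7.5,0,-10.6],"rot":[0,0,0],"gripper":3.3}]'

```text
time_s: 30.1
eef_pos: [533.0, 145.0, 304.7]
ee_rot: [-0.027, 0.949, 0.095, 0.299]
force: [-0.7, -0.3, -3.9]
grip_width: 0.419
grip_force: 41.1
```

step_arm --plan '[{"offset":[0,0,-0.5],"rot":[0,-7,0],"gripper":3.3},{"offset":[0.2,0,-1],"rot":[0,-14,0],"gripper":3.3},{"offset":[0.4,0,-1.4],"rot":[0,-21,0],"gripper":3.3},{"offset":[0.6,0,-1.4],"rot":[0,-28,0],"gripper":3.3},{"offset":[0.7,0,-1.4],"rot":[0,-35.1,0],"gripper":3.3},{"offset":[0.7,0,-1.4],"rot":[0,-35.1,0],"gripper":3.3},{"offset":[0.7,0,-1.4],"rot":[0,-35.1,0],"gripper":3.3}]'

```text
time_s: 30.8
eef_pos: [530.7, 144.7, 317.1]
ee_rot: [0.003, 0.995, 0.099, -0.002]
force: [-0.0, -0.0, -3.0]
grip_width: 0.418
grip_force: 40.5
```

Run:
```python
from h import *
s,p,M=cur(); print(p,s['force'],s['grip_width'],s['grip_force'],M[:,2])
c=rel(D([-120,0,300])[0],down(DY+90),tag='over'); print(c[0])
```

```text
[530.65327231 144.65014384 317.13085483] [-0.0247952  -0.00696556 -2.96203069] 0.4176153562947413 40.548807978630066 [-0.00405738 -0.00558343 -0.99997618]
over offset [-8.2, 37.45, 1.93] rot [0.0, 0.4, -72.1] | wrist 72.1
[ 523.79245806 -238.79526813  300.        ]
```

step_arm --plan '[{"offset":[-0.7,3,0],"rot":[0,0,-8],"gripper":3.3},{"offset":[-1.4,6,0],"rot":[0,0,-16],"gripper":3.3},{"offset":[-2,9,0],"rot":[0,0,-24],"gripper":3.3},{"offset":[-2.7,12,0],"rot":[0,0,-32],"gripper":3.3},{"offset":[-3.4,15,0],"rot":[0,0,-40],"gripper":3.3},{"offset":[-4,18,0],"rot":[0,0,-48],"gripper":3.3},{"offset":[-4.7,21,0],"rot":[0,0,-56],"gripper":3.3},{"offset":[-5.4,24.5,0],"rot":[0,0,-64],"gripper":3.3},{"offset":[-6.1,28,0.5],"rot":[0,0.4,-72.1],"gripper":3.3},{"offset":[-6.9,31.5,1],"rot":[0,0.4,-72.1],"gripper":3.3},{"offset":[-7.6,35,1.5],"rot":[0,0.4,-72.1],"gripper":3.3},{"offset":[-8.2,37.45,1.9],"rot":[0,0.4,-72.1],"gripper":3.3}]'

```text
time_s: 32.0
eef_pos: [522.9, -240.7, 301.3]
ee_rot: [0.002, 0.747, 0.665, -0.0]
force: [0.6, 0.6, -3.4]
grip_width: 0.42
grip_force: 41.0
```

Run:
```python
from h import *
cap('top');cap('top');s,p,M=cur(); print(p,(p-[*DO,0])@Rz(DY),heading(M),M[:,2],s['force']); rel(D([-120,0,220])[0],down(DY+90),tag='low')
```

```text
[ 522.64898181 -241.33098257  300.78458928] [-117.34966243   -0.84445037  300.78458928] -6.772031279639245 [ 3.97040930e-04 -2.32979103e-03 -9.99997207e-01] [-0.24740156  0.66073481 -2.73415366]
low offset [0.28, 0.08, 8.08] rot [0.0, 0.1, -0.2] | wrist 0.2
```

step_arm --plan '[{"offset":[0.2,0,1.5],"rot":[0,0,0],"gripper":3.3},{"offset":[0.2,0,3.5],"rot":[0,0,0],"gripper":3.3},{"offset":[0.2,0,5.5],"rot":[0,0,0],"gripper":3.3},{"offset":[0.2,0,7],"rot":[0,0,0],"gripper":3.3},{"offset":[0.2,0,7.8],"rot":[0,0,0],"gripper":3.3},{"offset":[0.2,0,8.2],"rot":[0,0,0],"gripper":3.3},{"offset":[0.2,0,8.4],"rot":[0,0,0],"gripper":3.3},{"offset":[0.2,0,8.5],"rot":[0,0,0],"gripper":3.3},{"offset":[0.2,0,8.5],"rot":[0,0,0],"gripper":3.3}]'

```text
time_s: 33.0
eef_pos: [524.0, -237.0, 217.5]
ee_rot: [0.001, 0.747, 0.665, -0.001]
force: [-0.4, -0.3, -3.8]
grip_width: 0.416
grip_force: 40.8
```

step_arm --plan '[{"offset":[0,0,0.1],"rot":[0,0,0],"gripper":3.3},{"offset":[0,0,0.2],"rot":[0,0,0],"gripper":3.3},{"offset":[0,0,0.2],"rot":[0,0,0],"gripper":3.3}]'

```text
time_s: 33.3
eef_pos: [523.8, -237.0, 214.9]
ee_rot: [0.0, 0.747, 0.665, -0.001]
force: [-0.8, -0.2, -3.5]
grip_width: 0.418
grip_force: 40.8
```

step_arm --plan '[{"offset":[0,0,0.1],"rot":[0,0,0],"gripper":3.3},{"offset":[0,0,0.18],"rot":[0,0,0],"gripper":3.3},{"offset":[0,0,0.18],"rot":[0,0,0],"gripper":3.3}]'

```text
time_s: 33.6
eef_pos: [523.9, -237.1, 213.4]
ee_rot: [0.001, 0.747, 0.665, -0.001]
force: [-0.2, 0.4, -2.1]
grip_width: 0.422
grip_force: 41.0
```

step_arm --plan '[{"offset":[0,0,0.1],"rot":[0,0,0],"gripper":3.3},{"offset":[0,0,0.1],"rot":[0,0,0],"gripper":3.3},{"offset":[0,0,0.05],"rot":[0,0,0],"gripper":4},{"offset":[0,0,0.05],"rot":[0,0,0],"gripper":4.5},{"offset":[0,0,0.05],"rot":[0,0,0],"gripper":4.7},{"offset":[0,0,0.05],"rot":[0,0,0],"gripper":4.7},{"offset":[0,0,-1.5],"rot":[0,0,0],"gripper":4.7},{"offset":[0,0,-4],"rot":[0,0,0],"gripper":4.7},{"offset":[0,0,-7.5],"rot":[0,0,0],"gripper":4.7},{"offset":[0,0,-9],"rot":[0,0,0],"gripper":2},{"offset":[0,0,-9],"rot":[0,0,0],"gripper":0}]'

```text
time_s: 34.7
eef_pos: [524.3, -237.1, 305.4]
ee_rot: [0.003, 0.747, 0.665, -0.0]
force: [0.5, 0.4, -0.8]
grip_width: 0.22
grip_force: 0.0
```

Run:
```python
from h import *
st,p,M=cur(); print(p,heading(M))
a=rel([*K([62,84,0])[0][:2],290],down(RY),tag='behind 84')
```

```text
[ 524.31306086 -237.12697932  305.38127822] -6.585252409358834
behind 84 offset [55.07, 8.96, 1.37] rot [0.2, 0.2, -17.2] | wrist 17.2
```

step_arm --plan '[{"offset":[5,0.8,0],"rot":[0,0,-2],"gripper":0},{"offset":[10,1.6,0],"rot":[0,0,-4],"gripper":0},{"offset":[15,2.4,0.2],"rot":[0,0,-6],"gripper":0},{"offset":[20,3.1,0.4],"rot":[0,0,-8],"gripper":0},{"offset":[25,3.9,0.6],"rot":[0,0,-10],"gripper":0},{"offset":[30,4.7,0.8],"rot":[0,0,-12],"gripper":0},{"offset":[35,5.5,1],"rot":[0,0,-14],"gripper":0},{"offset":[39.5,6.2,1.2],"rot":[0,0,-16],"gripper":0},{"offset":[44,6.9,1.4],"rot":[0.2,0.2,-17.2],"gripper":0},{"offset":[48.5,7.6,1.4],"rot":[0.2,0.2,-17.2],"gripper":0},{"offset":[52.5,8.2,1.4],"rot":[0.2,0.2,-17.2],"gripper":0},{"offset":[55.1,8.6,1.4],"rot":[0.2,0.2,-17.2],"gripper":0}]'

```text
time_s: 35.9
eef_pos: [672.2, 303.5, 285.8]
ee_rot: [-0.003, 0.638, 0.77, -0.002]
force: [0.3, -0.0, 0.2]
grip_width: -0.001
grip_force: 0.0
```

Run:
```python
from h import *
t=cap('top'); traychk(t); cap('top'); rel([*K([59,84,0])[0][:2],210],down(RY)); print(cur()[1])
```

```text
tray mag 70 308 ((-117.34139251708984, 69.1619873046875), (36.58984375, 81.28783416748047), 89.95172119140625) 184.22372361878024
tray mag 0 308 ((-120.63389587402344, -0.3335418701171875), (80.22000885009766, 36.02497100830078), 0.14617471396923065) 184.32534513953559
 offset [-0.53, 0.1, 7.5] rot [-0.4, -0.2, 0.2] | wrist 0.5
[672.11147948 303.95846539 285.02207508]
```

step_arm --plan '[{"offset":[-0.5,0.1,2],"rot":[-0.4,0,0.2],"gripper":0},{"offset":[-0.5,0.1,5],"rot":[-0.4,0,0.2],"gripper":0},{"offset":[-0.5,0.1,7.5],"rot":[-0.4,0,0.2],"gripper":0},{"offset":[-0.5,0.1,7.5],"rot":[-0.4,0,0.2],"gripper":0},{"offset":[-0.5,0.1,7.5],"rot":[-0.4,0,0.2],"gripper":0},{"offset":[-0.5,0.1,7.5],"rot":[-0.4,0,0.2],"gripper":0}]'

```text
time_s: 36.6
eef_pos: [674.6, 295.8, 215.2]
ee_rot: [0.001, 0.64, 0.768, 0.003]
force: [-0.8, -0.4, -0.2]
grip_width: 0.006
grip_force: 0.0
```

Run:
```python
from h import *
s,p,M=cur(); print(p,(p-[*RK,0])@Rz(RY),M[:,2],s['force']); rel([*K([-19,84,0])[0][:2],210],down(RY))
```

```text
[674.56912342 295.75204519 215.17467825] [ 59.40922201  80.59903292 215.17467825] [ 0.00538902  0.00372193 -0.99997855] [-0.81015668 -0.35416078 -0.24267606]
 offset [0.31, -7.85, 0.47] rot [0.3, -0.2, -0.2] | wrist 0.4
```

step_arm --plan '[{"offset":[0.3,0,0.3],"rot":[0.3,0,0],"gripper":0},{"offset":[0.3,0,0.4],"rot":[0.3,0,0],"gripper":0},{"offset":[0.3,-0.6,0.4],"rot":[0.3,0,0],"gripper":0},{"offset":[0.3,-1.2,0.4],"rot":[0.3,0,0],"gripper":0},{"offset":[0.3,-1.8,0.4],"rot":[0.3,0,0],"gripper":0},{"offset":[0.3,-2.4,0.4],"rot":[0.3,0,0],"gripper":0},{"offset":[0.3,-3,0.4],"rot":[0.3,0,0],"gripper":0},{"offset":[0.3,-3.6,0.4],"rot":[0.3,0,0],"gripper":0},{"offset":[0.3,-4.1,0.4],"rot":[0.3,0,0],"gripper":0},{"offset":[0.3,-4.5,0.4],"rot":[0.3,0,0],"gripper":0}]'

```text
time_s: 37.6
eef_pos: [628.8, 290.8, 209.2]
ee_rot: [-0.002, 0.64, 0.768, -0.0]
force: [0.3, -1.2, 0.5]
grip_width: 0.001
grip_force: 0.3
```

step_arm --plan '[{"offset":[0,-0.5,0],"rot":[0,0,0],"gripper":0},{"offset":[0,-0.9,0],"rot":[0,0,0],"gripper":0},{"offset":[0,-1.3,0],"rot":[0,0,0],"gripper":0},{"offset":[0,-1.6,0],"rot":[0,0,0],"gripper":0},{"offset":[0,-1.9,0],"rot":[0,0,0],"gripper":0},{"offset":[0,-2.2,0],"rot":[0,0,0],"gripper":0},{"offset":[0,-2.5,0],"rot":[0,0,0],"gripper":0},{"offset":[0,-2.8,0],"rot":[0,0,0],"gripper":0},{"offset":[0,-3.1,0],"rot":[0,0,0],"gripper":0},{"offset":[0,-3.4,0],"rot":[0,0,0],"gripper":0},{"offset":[0,-3.4,0],"rot":[0,0,0],"gripper":0}]'

```text
time_s: 38.7
eef_pos: [595.6, 284.7, 209.3]
ee_rot: [-0.002, 0.64, 0.768, 0.0]
force: [1.2, -0.0, 1.3]
grip_width: 0.003
grip_force: 0.0
```

Run:
```python
from h import *
s,p,M=cur(); print(p,(p-[*RK,0])@Rz(RY),s['force'])
g,G=grasp(84,80); g[2]=290; rel(g,G,tag='hover high'); print(g)
```

```text
[595.58207344 284.70448997 209.33448956] [-20.26215424  84.2697749  209.33448956] [ 1.16336298 -0.00622021  1.3441403 ]
hover high offset [-0.05, -13.47, -8.04] rot [-27.6, 27.4, 86.7] | wrist 95.0
[463.39057693 259.6910654  290.        ]
```

step_arm --plan '[{"offset":[0,0.5,-4],"rot":[0,0,0],"gripper":0},{"offset":[0,0,-7.5],"rot":[0,0,0],"gripper":1},{"offset":[0,-1.5,-8],"rot":[-2.5,2.5,7.9],"gripper":3},{"offset":[0,-3,-8],"rot":[-5,5,15.8],"gripper":5},{"offset":[0,-5,-8],"rot":[-7.5,7.5,23.7],"gripper":6},{"offset":[0,-7,-8],"rot":[-10,10,31.6],"gripper":6},{"offset":[0,-9,-8],"rot":[-12.5,12.5,39.5],"gripper":6},{"offset":[0,-11,-8],"rot":[-15,15,47.4],"gripper":6},{"offset":[0,-13.5,-8],"rot":[-17.5,17.5,55.3],"gripper":6},{"offset":[0,-13.5,-8],"rot":[-20,20,63.2],"gripper":6},{"offset":[0,-13.5,-8],"rot":[-22.5,22.5,71.1],"gripper":6},{"offset":[0,-13.5,-8],"rot":[-25,25,79],"gripper":6}]'

```text
time_s: 39.9
eef_pos: [463.2, 260.0, 289.9]
ee_rot: [-0.027, 0.947, 0.161, 0.278]
force: [0.8, -0.5, 0.5]
grip_width: 0.706
grip_force: 0.0
```

Run:
```python
from h import *
tipchk(cap('top'),84); g,G=grasp(84,80);a=rel(g,G,tag='hover')
```

```text
tipped 84 166 height off -1.5631654729478113 span [-34.71121129  36.2487605 ]
hover offset [-2.67, -0.1, 4.3] rot [-2.5, 2.5, 7.3] | wrist 8.1
```

step_arm --plan '[{"offset":[-2.67,-0.1,4.3],"rot":[-2.5,2.5,7.3],"gripper":6},{"offset":[-2.67,-0.1,4.3],"rot":[-2.5,2.5,7.3],"gripper":6},{"offset":[-2.67,-0.1,4.3],"rot":[-2.5,2.5,7.3],"gripper":6},{"offset":[-2.67,-0.1,4.3],"rot":[-2.5,2.5,7.3],"gripper":6}]'

```text
time_s: 40.35
eef_pos: [464.4, 259.3, 239.7]
ee_rot: [-0.027, 0.949, 0.098, 0.298]
force: [-0.5, -0.4, 1.4]
grip_width: 0.701
grip_force: 0.0
```

step_arm --plan '[{"offset":[0,0,2],"rot":[0,0,0],"gripper":6},{"offset":[0,0,4],"rot":[0,0,0],"gripper":6},{"offset":[0,0,6],"rot":[0,0,0],"gripper":6},{"offset":[0,0,7.5],"rot":[0,0,0],"gripper":6},{"offset":[0,0,8],"rot":[0,0,0],"gripper":6},{"offset":[0,0,8],"rot":[0,0,0],"gripper":5},{"offset":[0,0,8],"rot":[0,0,0],"gripper":4},{"offset":[0,0,8],"rot":[0,0,0],"gripper":3.3},{"offset":[0,0,8],"rot":[0,0,0],"gripper":3.3},{"offset":[0,0,8],"rot":[0,0,0],"gripper":3.3},{"offset":[0,0,8],"rot":[0,0,0],"gripper":3.3}]' --squeeze 40

```text
time_s: 41.45
eef_pos: [509.0, 268.0, 174.3]
ee_rot: [-0.027, 0.949, 0.097, 0.299]
force: [-2.1, -2.1, 5.7]
grip_width: 0.417
grip_force: 41.2
```

step_arm --plan '[{"offset":[0.9,0,-1.2],"rot":[0,0,0],"gripper":3.3},{"offset":[2.2,0,-3.1],"rot":[0,0,0],"gripper":3.3},{"offset":[3.7,0,-5.3],"rot":[0,0,0],"gripper":3.3},{"offset":[5.2,0,-7.4],"rot":[0,0,0],"gripper":3.3},{"offset":[6.6,0,-9.4],"rot":[0,0,0],"gripper":3.3},{"offset":[7.5,0,-10.6],"rot":[0,0,0],"gripper":3.3},{"offset":[7.5,0,-10.6],"rot":[0,0,0],"gripper":3.3}]'

```text
time_s: 42.15
eef_pos: [509.7, 269.1, 304.7]
ee_rot: [-0.027, 0.949, 0.096, 0.299]
force: [0.3, 0.1, -2.8]
grip_width: 0.42
grip_force: 40.9
```

step_arm --plan '[{"offset":[0,0,-0.5],"rot":[0,-7,0],"gripper":3.3},{"offset":[0.2,0,-1],"rot":[0,-14,0],"gripper":3.3},{"offset":[0.4,0,-1.4],"rot":[0,-21,0],"gripper":3.3},{"offset":[0.6,0,-1.4],"rot":[0,-28,0],"gripper":3.3},{"offset":[0.7,0,-1.4],"rot":[0,-35.1,0],"gripper":3.3},{"offset":[0.7,0,-1.4],"rot":[0,-35.1,0],"gripper":3.3},{"offset":[0.7,0,-1.4],"rot":[0,-35.1,0],"gripper":3.3}]'

```text
time_s: 42.85
eef_pos: [507.4, 268.6, 317.0]
ee_rot: [0.003, 0.995, 0.1, -0.001]
force: [0.3, 0.6, -3.4]
grip_width: 0.417
grip_force: 40.8
```

Run:
```python
from h import *
s,p,M=cur(); print(p,s['force'],s['grip_width'],s['grip_force'],M[:,2])
c=rel(D([-120,-70,300])[0],down(DY+90),tag='over'); print(c[0])
```

```text
[507.35788745 268.58760722 317.04196389] [ 0.25130827  0.64711772 -3.40604469] 0.41714798790694974 40.82463026046753 [-0.00226161 -0.0071501  -0.99997188]
over offset [-15.13, 47.87, 2.07] rot [0.2, 0.4, -71.9] | wrist 71.9
[ 454.25636447 -230.74966759  300.        ]
```

step_arm --plan '[{"offset":[-1.3,4,0],"rot":[0,0,-8],"gripper":3.3},{"offset":[-2.6,8,0],"rot":[0,0,-16],"gripper":3.3},{"offset":[-3.9,12,0],"rot":[0,0,-24],"gripper":3.3},{"offset":[-5.2,16.2,0],"rot":[0,0,-32],"gripper":3.3},{"offset":[-6.5,20.4,0],"rot":[0,0,-40],"gripper":3.3},{"offset":[-7.9,24.7,0],"rot":[0,0,-48],"gripper":3.3},{"offset":[-9.3,29,0],"rot":[0,0,-56],"gripper":3.3},{"offset":[-10.7,33.4,0],"rot":[0,0,-64],"gripper":3.3},{"offset":[-12.1,37.8,0.5],"rot":[0.2,0.4,-71.9],"gripper":3.3},{"offset":[-13.4,42,1],"rot":[0.2,0.4,-71.9],"gripper":3.3},{"offset":[-14.5,45.5,1.5],"rot":[0.2,0.4,-71.9],"gripper":3.3},{"offset":[-15.13,47.87,2],"rot":[0.2,0.4,-71.9],"gripper":3.3}]'

```text
time_s: 44.05
eef_pos: [453.1, -233.4, 301.6]
ee_rot: [0.001, 0.747, 0.664, -0.001]
force: [0.7, 0.3, -3.1]
grip_width: 0.419
grip_force: 40.5
```

Run:
```python
from h import *
cap('top');cap('top');cap('top');s,p,M=cur(); print(p,(p-[*DO,0])@Rz(DY),heading(M),M[:,2],s['force']); rel(D([-120,-70,220])[0],down(DY+90),tag='low')
```

```text
[ 453.61587926 -231.28748681  301.53533222] [-119.3921295   -70.57442515  301.53533222] -6.738229094409103 [-5.31596994e-04 -7.48670402e-04 -9.99999578e-01] [ 0.41220243  0.79223835 -2.58104858]
low offset [0.07, 0.06, 8.15] rot [-0.0, 0.0, -0.1] | wrist 0.1
```

step_arm --plan '[{"offset":[0,0,1.5],"rot":[0,0,0],"gripper":3.3},{"offset":[0,0,3.5],"rot":[0,0,0],"gripper":3.3},{"offset":[0,0,5.5],"rot":[0,0,0],"gripper":3.3},{"offset":[0,0,7],"rot":[0,0,0],"gripper":3.3},{"offset":[0,0,7.8],"rot":[0,0,0],"gripper":3.3},{"offset":[0,0,8.2],"rot":[0,0,0],"gripper":3.3},{"offset":[0,0,8.4],"rot":[0,0,0],"gripper":3.3},{"offset":[0,0,8.6],"rot":[0,0,0],"gripper":3.3},{"offset":[0,0,8.7],"rot":[0,0,0],"gripper":3.3},{"offset":[0,0,8.7],"rot":[0,0,0],"gripper":3.3}]'

```text
time_s: 45.2
eef_pos: [454.2, -230.8, 215.5]
ee_rot: [-0.0, 0.747, 0.665, -0.0]
force: [-0.8, -0.7, -3.2]
grip_width: 0.418
grip_force: 40.5
```

step_arm --plan '[{"offset":[0,0,0.1],"rot":[0,0,0],"gripper":3.3},{"offset":[0,0,0.1],"rot":[0,0,0],"gripper":3.3}]'

```text
time_s: 45.4
eef_pos: [454.2, -230.8, 214.3]
ee_rot: [-0.0, 0.747, 0.665, -0.0]
force: [-0.1, -0.1, -4.1]
grip_width: 0.416
grip_force: 40.5
```

step_arm --plan '[{"offset":[0,0,0.08],"rot":[0,0,0],"gripper":3.3},{"offset":[0,0,0.15],"rot":[0,0,0],"gripper":3.3},{"offset":[0,0,0.15],"rot":[0,0,0],"gripper":3.3}]'

```text
time_s: 45.7
eef_pos: [454.3, -230.9, 213.1]
ee_rot: [-0.0, 0.747, 0.665, -0.0]
force: [-1.5, 0.3, 0.4]
grip_width: 0.418
grip_force: 40.9
```

Landed. Release, go up, then look at the hook and tray.

step_arm --plan '[{"offset":[0,0,0],"rot":[0,0,0],"gripper":4},{"offset":[0,0,0],"rot":[0,0,0],"gripper":4.5},{"offset":[0,0,0],"rot":[0,0,0],"gripper":4.7},{"offset":[0,0,0],"rot":[0,0,0],"gripper":4.7},{"offset":[0,0,-1.5],"rot":[0,0,0],"gripper":4.7},{"offset":[0,0,-4],"rot":[0,0,0],"gripper":4.7},{"offset":[0,0,-7.5],"rot":[0,0,0],"gripper":4.7},{"offset":[0,0,-10],"rot":[0,0,0],"gripper":7},{"offset":[-10,0,-10],"rot":[0,0,0],"gripper":7},{"offset":[-10,0,-10],"rot":[0,0,0],"gripper":7},{"offset":[-10,0,-10],"rot":[0,0,0],"gripper":7}]'

```text
time_s: 46.8
eef_pos: [441.6, -334.5, 312.2]
ee_rot: [-0.0, 0.748, 0.663, -0.001]
force: [0.5, 0.4, -0.5]
grip_width: 0.819
grip_force: 0.0
```

```bash
cat >> h.py <<'E'
def hook(t,top=37.):
    c=t['color'].astype(int); b=(slice(235,300),slice(270,380)); m=np.zeros(c.shape[:2],np.uint8); m[b]=((c[...,0]-c[...,2])>40)[b]
    n,l,st,ce=cv2.connectedComponentsWithStats(m); 
    for i in np.argsort(-st[1:,4])[:2]+1:
        v,u=np.nonzero(l==i); print('orange',len(u),ce[i],cv2.minAreaRect(pz(t,u,v,top)[:,:2].astype(np.float32)))
E
python3 - <<'E'
from h import *
t=cap('top');s=cap('scene'); traychk(t); hook(t); print(cur()[1])
save('c7',np.clip(np.vstack([cv2.resize(t['color'][170:300,270:450],(540,390)),cv2.resize(s['color'][110:270,230:400],(223,210))[:, :,:] if 0 else cv2.resize(s['color'][200:290,300:531],(540,210))])*1.4,0,255).astype(np.uint8))
E
```

```text
tray mag 70 308 ((-118.04191589355469, 69.30432891845703), (79.83537292480469, 36.15410232543945), 0.047132108360528946) 184.3452902783746
tray mag 0 308 ((-120.65693664550781, -0.5003261566162109), (81.52067565917969, 35.95708084106445), 0.736842930316925) 184.19830899960147
tray mag -70 293 ((-118.6876220703125, -70.2107162475586), (80.34984588623047, 35.73945617675781), 0.3382134735584259) 184.71055817223186
orange 297 [300.46464646 276.71717172] ((405.2728576660156, 109.47024536132812), (102.13243103027344, 37.4411506652832), 83.4867935180664)
orange 26 [332.07692308 237.92307692] ((538.7241821289062, 5.648945331573486), (20.48021697998047, 13.641074180603027), 0.49860134720802307)
[ 442.49087949 -330.7375765   312.36595837]
```

View pics/c7.png

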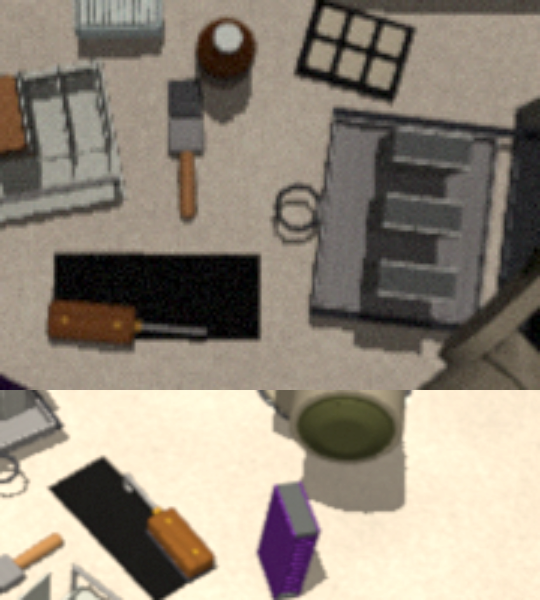

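The three magazines stand upright on the tray (top crop 435,148 / 425,213 / 420,280). The hook has been knocked and now lies at (92,322), turned about 12° toward the robot, so I re-grasp there.

Run:
```python
from h import *
t=load('top'); e=pz(t,339.,280.3,30.); print('rod end',e, e[:2]-[405.3,109.5], np.linalg.norm(e[:2]-[405.3,109.5]))
a=rel([405.3,109.5,230],down(-6.5),tag='above'); rel([405.3,109.5,77],down(-6.5),*a,tag='down')
```

```text
rod end [394.82546882 -19.47435007  30.        ] [ -10.47453118 -128.97435007] 129.39899063879818
above offset [43.28, -8.83, 8.27] rot [-0.1, -0.0, -0.2] | wrist 0.2
down offset [0.0, 0.0, 15.3] rot [0.0, 0.0, 0.0] | wrist 0.0
```

step_arm --plan '[{"offset":[5,-1,0],"rot":[0,0,0],"gripper":7},{"offset":[10,-2,0],"rot":[0,0,0],"gripper":7},{"offset":[15,-3,0.5],"rot":[0,0,-1],"gripper":7},{"offset":[20,-4,1.5],"rot":[0,0,-1],"gripper":7},{"offset":[25,-5.1,3],"rot":[0,0,-1],"gripper":7},{"offset":[29.5,-6,5],"rot":[0,0,-1],"gripper":7},{"offset":[34,-7,6.5],"rot":[0,0,-1],"gripper":7},{"offset":[38.5,-7.9,7.5],"rot":[0,0,-1],"gripper":7},{"offset":[42,-8.6,8.3],"rot":[0,0,-1],"gripper":7},{"offset":[43.3,-8.83,8.3],"rot":[0,0,-1],"gripper":7},{"offset":[43.3,-8.83,8.3],"rot":[0,0,-1],"gripper":7},{"offset":[43.3,-8.83,8.3],"rot":[0,0,-1],"gripper":7}]'

```text
time_s: 48.1
eef_pos: [404.6, 110.4, 230.0]
ee_rot: [-0.0, 0.74, 0.672, -0.0]
force: [0.4, -0.2, 0.6]
grip_width: 0.817
grip_force: 0.0
```

Run:
```python
from h import *
cap('top');cap('top'); rel([405.3,109.5,77],down(-5.5),tag='down'); print(cur()[1])
```

```text
down offset [-0.01, 0.05, 15.3] rot [-0.0, 0.0, -0.2] | wrist 0.2
[404.92290619 109.63787821 230.03556011]
```

step_arm --plan '[{"offset":[0,0,4.5],"rot":[0,0,0],"gripper":7},{"offset":[0,0,9],"rot":[0,0,0],"gripper":7},{"offset":[0,0,12.5],"rot":[0,0,0],"gripper":7},{"offset":[0,0,14.5],"rot":[0,0,0],"gripper":7},{"offset":[0,0,15.2],"rot":[0,0,0],"gripper":7},{"offset":[0,0,15.2],"rot":[0,0,0],"gripper":6},{"offset":[0,0,15.2],"rot":[0,0,0],"gripper":4.5},{"offset":[0,0,15.2],"rot":[0,0,0],"gripper":3.5},{"offset":[0,0,15.2],"rot":[0,0,0],"gripper":3.5},{"offset":[0,0,15.2],"rot":[0,0,0],"gripper":3.5},{"offset":[0,0,15.2],"rot":[0,0,0],"gripper":3.5},{"offset":[0,0,15.2],"rot":[0,0,0],"gripper":3.5}]' --squeeze 60

```text
time_s: 49.4
eef_pos: [405.4, 110.0, 79.1]
ee_rot: [0.001, 0.741, 0.672, 0.0]
force: [-1.5, -2.0, 6.9]
grip_width: 0.508
grip_force: 62.2
```

Run:
```python
from h import *
s,p,M=cur(); print(p,heading(M),s['grip_width'],s['grip_force'],s['force'])
h=p[2]-3
rel(p+[0,0,90],M,tag='up')
# ring centre drawn at dryer x=-242
a=rel(D([-242+5-129-5+2,0,29+h+55])[0],down(DY+90),tag='above ring'); print(a[0],'low z',29+h)
```

```text
[405.3960616  109.995358    79.05452784] -5.619361414450551 0.5076633907375716 62.17995070153847 [-1.5150457  -2.01849119  6.93662183]
up offset [-0.0, 0.01, -9.0] rot [0.0, 0.0, 0.0] | wrist 0.0
above ring offset [-8.66, 15.63, -8.08] rot [0.1, 0.0, 1.0] | wrist 1.0
[552.41180853   8.55455051 160.05452784] low z 105.05452783574665
```

Run:
```python
from h import *
a=rel(D([-361,0,162])[0],down(DY+90),tag='above ring'); print(a[0])
```

```text
above ring offset [-9.46, 15.62, -8.27] rot [0.1, 0.0, 1.0] | wrist 1.0
[551.49231133   0.60756838 162.        ]
```

step_arm --plan '[{"offset":[0,0,-2],"rot":[0,0,0],"gripper":3.5},{"offset":[0,0,-5],"rot":[0,0,0],"gripper":3.5},{"offset":[0,0,-8.3],"rot":[0,0,0],"gripper":3.5},{"offset":[-2,3.5,-8.3],"rot":[0,0,1],"gripper":3.5},{"offset":[-4,7,-8.3],"rot":[0,0,1],"gripper":3.5},{"offset":[-6.5,10.5,-8.3],"rot":[0,0,1],"gripper":3.5},{"offset":[-8.5,14,-8.3],"rot":[0,0,1],"gripper":3.5},{"offset":[-9.5,15.6,-8.3],"rot":[0,0,1],"gripper":3.5},{"offset":[-9.5,15.6,-8.3],"rot":[0,0,1],"gripper":3.5},{"offset":[-9.5,15.6,-8.3],"rot":[0,0,1],"gripper":3.5}]'

```text
time_s: 50.4
eef_pos: [550.3, 0.5, 160.7]
ee_rot: [-0.001, 0.747, 0.665, -0.001]
force: [-0.8, -0.2, -2.5]
grip_width: 0.507
grip_force: 62.2
```

Run:
```python
from h import *
cap('top');t=cap('top');s=cap('scene');_,p,M=cur(); print(p,heading(M),p[2])
tip=p+Rz(heading(M)-90)@[129,0,-76+4.5]; sh=p+Rz(heading(M)-90)@[129,0,-76+27]
ims=[]
for cc,(a,b) in((t,(330,200)),(s,(240,160))):
    im=cv2.resize(cc['color'][b:b+60,a:a+80],(640,480),interpolation=cv2.INTER_CUBIC)
    a_=np.linspace(0,6.28,40); q=(proj(cc,D(np.c_[-242+22*np.cos(a_),22*np.sin(a_),43+0*a_]))-[a,b]+.5)*8
    cv2.polylines(im,[q.astype(np.int32)],True,(255,0,255),1)
    for pp,col in((tip,(255,0,0)),(sh,(0,255,0))): cv2.circle(im,tuple(((proj(cc,pp)[0]-[a,b]+.5)*8).astype(int)),5,col,1)
    ims.append(im[90:390])
save('c8',np.clip(np.vstack(ims)*1.5,0,255).astype(np.uint8))
```

```text
[550.13223622   1.02663245 160.9017411 ] -6.573538561206523 160.90174109912164
```

View pics/c8.png

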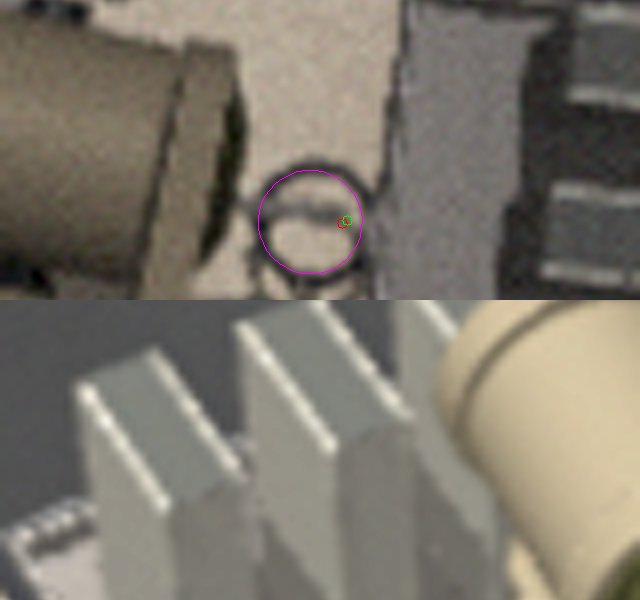

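The top crop shows the ring centred at (310,225) and the rod end inside it at (335,210). I nudge the hook slightly and lower it in.

step_arm --plan '[{"offset":[-0.3,-0.3,0],"rot":[0,0,0],"gripper":3.5},{"offset":[-0.3,-0.3,1],"rot":[0,0,0],"gripper":3.5},{"offset":[-0.3,-0.3,2],"rot":[0,0,0],"gripper":3.5},{"offset":[-0.3,-0.3,3],"rot":[0,0,0],"gripper":3.5},{"offset":[-0.3,-0.3,4],"rot":[0,0,0],"gripper":3.5},{"offset":[-0.3,-0.3,5],"rot":[0,0,0],"gripper":3.5},{"offset":[-0.3,-0.3,5.6],"rot":[0,0,0],"gripper":3.5},{"offset":[-0.3,-0.3,5.6],"rot":[0,0,0],"gripper":3.5}]'

```text
time_s: 51.35
eef_pos: [547.0, -2.2, 103.6]
ee_rot: [-0.001, 0.747, 0.665, -0.001]
force: [-0.6, -0.3, -2.3]
grip_width: 0.508
grip_force: 62.3
```

step_arm --plan '[{"offset":[-0.3,0,0],"rot":[0,0,0],"gripper":3.5},{"offset":[-0.6,0,0],"rot":[0,0,0],"gripper":3.5},{"offset":[-1,0,0],"rot":[0,0,0],"gripper":3.5},{"offset":[-1.4,0,0],"rot":[0,0,0],"gripper":3.5},{"offset":[-1.8,0,0],"rot":[0,0,0],"gripper":3.5},{"offset":[-2.3,0,0],"rot":[0,0,0],"gripper":3.5},{"offset":[-2.9,0,0],"rot":[0,0,0],"gripper":3.5},{"offset":[-3.6,0,0],"rot":[0,0,0],"gripper":3.5},{"offset":[-4.3,0,0],"rot":[0,0,0],"gripper":3.5},{"offset":[-5,0,0],"rot":[0,0,0],"gripper":3.5}]'

```text
time_s: 52.35
eef_pos: [541.6, -52.7, 104.7]
ee_rot: [-0.0, 0.747, 0.665, -0.0]
force: [1.4, 3.2, -1.7]
grip_width: 0.506
grip_force: 62.5
```

step_arm --plan '[{"offset":[-0.7,0,0],"rot":[0,0,0],"gripper":3.5},{"offset":[-1.5,0,0],"rot":[0,0,0],"gripper":3.5},{"offset":[-2.3,0,0],"rot":[0,0,0],"gripper":3.5},{"offset":[-3.1,0,0],"rot":[0,0,0],"gripper":3.5},{"offset":[-3.9,0,0],"rot":[0,0,0],"gripper":3.5},{"offset":[-4.7,0,0],"rot":[0,0,0],"gripper":3.5},{"offset":[-5.5,0,0],"rot":[0,0,0],"gripper":3.5},{"offset":[-6.3,0,0],"rot":[0,0,0],"gripper":3.5},{"offset":[-7.1,0,0],"rot":[0,0,0],"gripper":3.5},{"offset":[-7.9,0,0],"rot":[0,0,0],"gripper":3.5},{"offset":[-8.6,0,0],"rot":[0,0,0],"gripper":3.5},{"offset":[-9.2,0,0],"rot":[0,0,0],"gripper":3.5}]'

```text
time_s: 53.55
eef_pos: [530.8, -143.9, 104.6]
ee_rot: [-0.001, 0.747, 0.665, -0.001]
force: [2.7, 3.0, -3.1]
grip_width: 0.502
grip_force: 62.4
```

step_arm --plan '[{"offset":[-0.6,0,0],"rot":[0,0,0],"gripper":3.5},{"offset":[-1.2,0,0],"rot":[0,0,0],"gripper":3.5},{"offset":[-1.8,0,0],"rot":[0,0,0],"gripper":3.5},{"offset":[-2.5,0,0],"rot":[0,0,0],"gripper":3.5},{"offset":[-3.2,0,0],"rot":[0,0,0],"gripper":3.5},{"offset":[-3.9,0,0],"rot":[0,0,0],"gripper":3.5},{"offset":[-4.6,0,0],"rot":[0,0,0],"gripper":3.5},{"offset":[-5.3,0,0],"rot":[0,0,0],"gripper":3.5},{"offset":[-6,0,0],"rot":[0,0,0],"gripper":3.5},{"offset":[-6.6,0,0],"rot":[0,0,0],"gripper":3.5},{"offset":[-7.2,0,0],"rot":[0,0,0],"gripper":3.5},{"offset":[-7.6,0,0],"rot":[0,0,0],"gripper":3.5}]'

```text
time_s: 54.75
eef_pos: [522.1, -219.4, 104.7]
ee_rot: [-0.0, 0.747, 0.665, -0.001]
force: [0.7, 2.0, -2.1]
grip_width: 0.501
grip_force: 62.3
```

Run:
```python
from h import *
s,p,M=cur(); print((p-[*DO,0])@Rz(DY),heading(M),s['force'])
```

```text
[-139.05491948   -3.87367379  104.68329946] -6.638357816429813 [ 0.67480457  2.02954435 -2.12254625]
```

step_arm --plan '[{"offset":[-0.4,0,0],"rot":[0,0,0],"gripper":3.5},{"offset":[-0.8,0,0],"rot":[0,0,0],"gripper":3.5},{"offset":[-1.2,0,0],"rot":[0,0,0],"gripper":3.5},{"offset":[-1.6,0,0],"rot":[0,0,0],"gripper":3.5},{"offset":[-1.8,0,0],"rot":[0,0,0],"gripper":3.5},{"offset":[-2.0,0,0],"rot":[0,0,0],"gripper":3.5}]'

```text
time_s: 55.35
eef_pos: [519.9, -238.9, 104.7]
ee_rot: [-0.0, 0.747, 0.665, -0.0]
force: [0.8, 3.4, -2.9]
grip_width: 0.505
grip_force: 62.3
```

step_arm --plan '[{"offset":[-0.2,0,0],"rot":[0,0,0],"gripper":3.5},{"offset":[-0.4,0,0],"rot":[0,0,0],"gripper":3.5},{"offset":[-0.5,0,0],"rot":[0,0,0],"gripper":3.5},{"offset":[-0.5,0,0],"rot":[0,0,0],"gripper":3.5}]'

```text
time_s: 55.75
eef_pos: [519.4, -242.5, 104.6]
ee_rot: [-0.001, 0.747, 0.665, 0.0]
force: [2.8, 10.3, -1.0]
grip_width: 0.509
grip_force: 62.5
```

step_arm --plan '[{"offset":[-0.2,0,0],"rot":[0,0,0],"gripper":3.5},{"offset":[-0.3,0,0],"rot":[0,0,0],"gripper":3.5},{"offset":[-0.3,0,0],"rot":[0,0,0],"gripper":3.5}]'

```text
time_s: 56.05
eef_pos: [519.3, -243.2, 104.4]
ee_rot: [-0.003, 0.746, 0.665, 0.001]
force: [4.4, 23.4, 1.9]
grip_width: 0.501
grip_force: 63.0
```

step_arm --plan '[{"offset":[0.6,0,0],"rot":[0,0,0],"gripper":3.5},{"offset":[1.2,0,0],"rot":[0,0,0],"gripper":3.5},{"offset":[1.8,0,0],"rot":[0,0,0],"gripper":3.5},{"offset":[1.8,0,0],"rot":[0,0,0],"gripper":3.5},{"offset":[1.8,0,-1],"rot":[0,0,0],"gripper":3.5},{"offset":[1.8,0,-2.5],"rot":[0,0,0],"gripper":3.5},{"offset":[1.8,0,-4],"rot":[0,0,0],"gripper":3.5},{"offset":[1.8,0,-6],"rot":[0,0,0],"gripper":3.5},{"offset":[1.8,0,-6],"rot":[0,0,0],"gripper":3.5}]'

```text
time_s: 56.95
eef_pos: [522.0, -229.8, 167.7]
ee_rot: [0.002, 0.747, 0.665, 0.0]
force: [0.5, -0.7, -3.3]
grip_width: 0.499
grip_force: 62.4
```

Run:
```python
from h import *
s,p,M=cur(); print(p,heading(M),s['force'])
# hook frame vs tcp: origin 8 back along axis, rod seen ~2deg toward +y side -> yaw heading-90+1.5
a=rel([434,81-7,165],down(0.5-1),tag='over mat')
```

```text
[ 522.02319871 -229.77297064  167.74222529] -6.639217034715585 [ 0.45904415 -0.74850837 -3.31343597]
over mat offset [29.16, -12.26, 0.14] rot [0.2, 0.2, -6.1] | wrist 6.1
```

step_arm --plan '[{"offset":[4,-1.7,0],"rot":[0,0,-1],"gripper":3.5},{"offset":[8,-3.4,0],"rot":[0,0,-2],"gripper":3.5},{"offset":[12,-5.1,0],"rot":[0,0,-3],"gripper":3.5},{"offset":[16,-6.8,0],"rot":[0,0,-4],"gripper":3.5},{"offset":[20,-8.5,0],"rot":[0,0,-5],"gripper":3.5},{"offset":[24,-10.2,0],"rot":[0.2,0.2,-6.1],"gripper":3.5},{"offset":[27.5,-11.6,0],"rot":[0.2,0.2,-6.1],"gripper":3.5},{"offset":[29.2,-12.26,0],"rot":[0.2,0.2,-6.1],"gripper":3.5},{"offset":[29.2,-12.26,0],"rot":[0.2,0.2,-6.1],"gripper":3.5},{"offset":[29.2,-12.26,4],"rot":[0.2,0.2,-6.1],"gripper":3.5},{"offset":[29.2,-12.26,6.5],"rot":[0.2,0.2,-6.1],"gripper":3.5},{"offset":[29.2,-12.26,7.5],"rot":[0.2,0.2,-6.1],"gripper":3.5}]'

```text
time_s: 58.15
eef_pos: [432.3, 74.7, 87.8]
ee_rot: [-0.004, 0.711, 0.704, -0.001]
force: [0.1, 0.0, -2.3]
grip_width: 0.508
grip_force: 62.2
```

Run:
```python
from h import *
cap('top');t=cap('top');s,p,M=cur(); print(p,heading(M),s['force'],M[:,2])
rel([434,74,79.0],down(-0.5))
g=t['color'].max(2)
```

```text
[432.85374161  74.78341134  88.99249261] -0.5691856878548316 [ 0.09793072 -0.34888005 -1.98781774] [-0.00650196  0.00371543 -0.99997196]
 offset [-0.08, 0.12, 1.0] rot [-0.4, -0.2, -0.1] | wrist 0.4
```

step_arm --plan '[{"offset":[-0.1,0.1,0.3],"rot":[-0.4,-0.2,0],"gripper":3.5},{"offset":[-0.1,0.1,0.6],"rot":[-0.4,-0.2,0],"gripper":3.5},{"offset":[-0.1,0.1,0.8],"rot":[-0.4,-0.2,0],"gripper":3.5},{"offset":[-0.1,0.1,0.9],"rot":[-0.4,-0.2,0],"gripper":3.5},{"offset":[-0.1,0.1,1.0],"rot":[-0.4,-0.2,0],"gripper":3.5},{"offset":[-0.1,0.1,1.0],"rot":[-0.4,-0.2,0],"gripper":3.5}]'

```text
time_s: 58.85
eef_pos: [433.9, 74.5, 79.8]
ee_rot: [0.001, 0.71, 0.704, 0.001]
force: [-0.9, 0.2, -3.1]
grip_width: 0.506
grip_force: 62.2
```

step_arm --plan '[{"offset":[0,0,0.1],"rot":[0,0,0],"gripper":3.5},{"offset":[0,0,0.15],"rot":[0,0,0],"gripper":3.5},{"offset":[0,0,0.15],"rot":[0,0,0],"gripper":5},{"offset":[0,0,0.15],"rot":[0,0,0],"gripper":6},{"offset":[0,0,0.15],"rot":[0,0,0],"gripper":6.5},{"offset":[0,0,0.15],"rot":[0,0,0],"gripper":6.5},{"offset":[0,0,-2],"rot":[0,0,0],"gripper":6.5},{"offset":[0,0,-6],"rot":[0,0,0],"gripper":6.5},{"offset":[0,0,-11],"rot":[0,0,0],"gripper":6.5},{"offset":[0,0,-16],"rot":[0,0,0],"gripper":5},{"offset":[0,0,-21],"rot":[0,0,0],"gripper":4},{"offset":[0,0,-26],"rot":[0,0,0],"gripper":4}]'

```text
time_s: 60.05
eef_pos: [432.6, 74.5, 342.0]
ee_rot: [0.001, 0.71, 0.704, 0.001]
force: [1.0, -0.2, -0.3]
grip_width: 0.471
grip_force: 0.0
```

Run:
```python
from h import *
t=load('top'); P=cloud(cap('top'))
Q=((P-[*DO,0])@Rz(DY)).reshape(-1,3); k=(Q[:,2]>262)&(Q[:,2]<300)&(Q[:,0]>20)&(Q[:,0]<80)&(abs(Q[:,1])<80); print('slider dryer frame',np.median(Q[k],0),cv2.minAreaRect(Q[k][:,:2].astype(np.float32)))
# mark: colour of scale plates: bright rows between dark plates, dryer frame z~232-244
t=load('top') if 0 else cap('top'); g=t['color'].mean(2)
for x in(30,35,66,70,74):
    prof=[g[tuple(np.round(proj(t,D([x,y,236])[0])[0][::-1]).astype(int))] for y in range(-60,61,3)]; print(x,np.round(prof).astype(int).tolist())
print(cur()[1],heading(cur()[2]))
```

```text
slider dryer frame [ 48.23624082 -17.9786166  284.35485808] ((50.7313346862793, -17.746646881103516), (27.118684768676758, 20.107807159423828), 0.6309264898300171)
30 [59, 50, 30, 25, 32, 33, 29, 48, 57, 54, 51, 32, 28, 36, 50, 64, 61, 58, 59, 51, 36, 34, 33, 30, 30, 53, 62, 62, 48, 31, 33, 45, 55, 68, 67, 65, 61, 62, 38, 29, 33]
35 [56, 53, 47, 41, 37, 79, 78, 77, 73, 68, 53, 45, 45, 42, 79, 79, 79, 75, 67, 58, 48, 41, 41, 82, 76, 78, 78, 66, 56, 48, 45, 46, 44, 82, 81, 79, 76, 63, 51, 46, 40]
66 [87, 90, 90, 90, 81, 87, 72, 39, 40, 38, 27, 7, 10, 3, 5, 5, 6, 27, 69, 92, 88, 87, 86, 86, 87, 87, 85, 90, 90, 87, 93, 89, 89, 86, 85, 84, 84, 86, 90, 91, 87]
70 [79, 85, 85, 88, 91, 91, 86, 70, 49, 87, 84, 63, 18, 1, 6, 9, 9, 12, 39, 68, 86, 85, 90, 88, 87, 86, 85, 89, 84, 84, 80, 81, 85, 86, 82, 82, 89, 81, 83, 86, 83]
74 [39, 43, 58, 71, 85, 85, 89, 34, 24, 32, 49, 45, 18, 0, 9, 2, 0, 1, 17, 44, 63, 63, 75, 84, 88, 25, 30, 31, 30, 51, 62, 60, 70, 82, 28, 24, 27, 34, 49, 57, 60]
[434.39037428  74.38894595 345.81184264] -0.5097407130643435
```

Run:
```python
from h import *
t=cap('top')
for u,v in((462,237.4),(485,240)):
    print((pz(t,u,v,236.)-[*DO,0])@Rz(DY))
g=t['color'].astype(float).mean(2)
def prof(x,z=236,ys=np.arange(0,60,1.)):
    q=proj(t,D(np.c_[np.full(len(ys),x),ys,np.full(len(ys),z)])).astype(np.float32); return cv2.remap(g.astype(np.float32),q[:,0],q[:,1],cv2.INTER_LINEAR).ravel()
for xs in((18,22),(26,30),(80,84),(88,92)):
    p=np.mean([prof(x) for x in np.linspace(*xs,5)],0); print(xs,[(int(y),int(p[y])) for y in range(12,52,2)])
e=rel(D([50,-18,360])[0],down(DY+90),tag='above slider'); print(e[0])
traychk(t)
hook(t)
```

```text
[ 22.31154263  27.76733002 236.        ]
[ 92.11061727  28.5825049  236.        ]
(18, 22) [(12, 5), (14, 6), (16, 7), (18, 5), (20, 4), (22, 7), (24, 24), (26, 47), (28, 67), (30, 69), (32, 57), (34, 26), (36, 11), (38, 6), (40, 7), (42, 7), (44, 5), (46, 6), (48, 8), (50, 10)]
(26, 30) [(12, 22), (14, 27), (16, 33), (18, 38), (20, 36), (22, 38), (24, 42), (26, 46), (28, 52), (30, 54), (32, 46), (34, 40), (36, 36), (38, 35), (40, 37), (42, 39), (44, 37), (46, 38), (48, 40), (50, 41)]
(80, 84) [(12, 23), (14, 13), (16, 11), (18, 22), (20, 21), (22, 18), (24, 15), (26, 43), (28, 68), (30, 77), (32, 62), (34, 40), (36, 15), (38, 18), (40, 23), (42, 21), (44, 12), (46, 9), (48, 23), (50, 22)]
(88, 92) [(12, 9), (14, 10), (16, 9), (18, 7), (20, 5), (22, 7), (24, 18), (26, 36), (28, 63), (30, 69), (32, 62), (34, 39), (36, 20), (38, 7), (40, 6), (42, 5), (44, 4), (46, 4), (48, 5), (50, 5)]
above slider offset [-47.95, 5.71, -1.7] rot [0.5, -0.0, 6.1] | wrist 6.1
[ 486.37243269 -405.59976957  360.        ]
orange 23 [332.         237.82608696] ((539.1940307617188, 4.593396186828613), (21.881757736206055, 12.334120750427246), 9.9510498046875)
```

step_arm --plan '[{"offset":[-4,0.5,-2],"rot":[0,0,1],"gripper":4.5},{"offset":[-9,1.1,-4.2],"rot":[0,0,2],"gripper":4.5},{"offset":[-14,1.7,-4.2],"rot":[0,0,3],"gripper":4.5},{"offset":[-19,2.3,-4.2],"rot":[0,0,4],"gripper":4.5},{"offset":[-24,2.9,-4.2],"rot":[0,0,5],"gripper":4.5},{"offset":[-29,3.5,-4.2],"rot":[0.5,0,6.1],"gripper":4.5},{"offset":[-34,4.1,-4.2],"rot":[0.5,0,6.1],"gripper":4.5},{"offset":[-39,4.7,-4.2],"rot":[0.5,0,6.1],"gripper":4.5},{"offset":[-43.5,5.2,-4.2],"rot":[0.5,0,6.1],"gripper":4.5},{"offset":[-46.5,5.6,-4.2],"rot":[0.5,0,6.1],"gripper":4.5},{"offset":[-47.95,5.71,-4.2],"rot":[0.5,0,6.1],"gripper":4.5},{"offset":[-47.95,5.71,-4.2],"rot":[0.5,0,6.1],"gripper":4.5}]'

```text
time_s: 61.4
eef_pos: [485.5, -407.4, 378.9]
ee_rot: [-0.004, 0.747, 0.664, -0.002]
force: [-0.6, 0.5, 0.1]
grip_width: 0.527
grip_force: 0.0
```

Run:
```python
from h import *
t=cap('top');cap('top');hook(t);s,p,M=cur(); print(p,(p-[*DO,0])@Rz(DY),M[:,2]); rel(D([50,-18,324])[0],down(DY+90))
g=t['color'].max(2); m=np.zeros_like(g); m[245:295,275:370]=(g[245:295,275:370]<28)
v,u=np.nonzero(cv2.morphologyEx(m,cv2.MORPH_OPEN,np.ones((3,3)))); print('mat',cv2.minAreaRect(pz(t,u,v,3.)[:,:2].astype(np.float32)))
save('c9',np.clip(cv2.resize(t['color'][225:305,270:390],(720,480),interpolation=cv2.INTER_CUBIC)*1.5,0,255).astype(np.uint8))
```

```text
orange 301 [310.82392027 267.99003322] ((436.00469970703125, 72.83198547363281), (33.96831512451172, 102.1235580444336), 0.5489532947540283)
orange 26 [332.07692308 237.80769231] ((538.7238159179688, 5.648283958435059), (20.479982376098633, 13.643308639526367), 0.4936770498752594)
[ 485.9245403  -405.11016573  380.62375448] [ 49.56512036 -18.50119778 380.62375448] [-0.00748833  0.00246788 -0.99996892]
 offset [-0.05, 0.09, 5.66] rot [-0.4, -0.1, -0.0] | wrist 0.5
mat ((413.2416076660156, 41.0732421875), (135.03460693359375, 233.0170135498047), 0.5086132287979126)
```

View pics/c9.png

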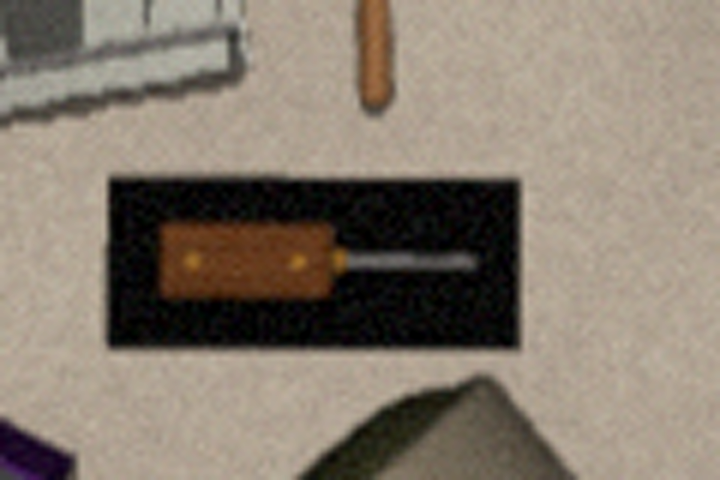

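The hook stands on the mat at (160–477,260), mat (108–520,180–347), near its centre. Now the slider.

step_arm --plan '[{"offset":[0,0.1,2],"rot":[-0.4,0,0],"gripper":4.5},{"offset":[0,0.1,4],"rot":[-0.4,0,0],"gripper":4.5},{"offset":[0,0.1,5.4],"rot":[-0.4,0,0],"gripper":4.5},{"offset":[0,0.1,5.6],"rot":[-0.4,0,0],"gripper":4.5},{"offset":[0,0.1,5.6],"rot":[-0.4,0,0],"gripper":3},{"offset":[0,0.1,5.6],"rot":[-0.4,0,0],"gripper":1.8},{"offset":[0,0.1,5.6],"rot":[-0.4,0,0],"gripper":1.8},{"offset":[0,0.1,5.6],"rot":[-0.4,0,0],"gripper":1.8},{"offset":[0,0.1,5.6],"rot":[-0.4,0,0],"gripper":1.8}]' --squeeze 20

```text
time_s: 62.4
eef_pos: [486.7, -405.3, 327.1]
ee_rot: [0.001, 0.747, 0.665, 0.0]
force: [-1.1, 5.3, 5.9]
grip_width: 0.235
grip_force: 23.6
```

Run:
```python
from h import *
t=load('top'); print('mat c',pz(t,270+314/6,225+263.5/6,3.),'handle',pz(t,270+247/6,225+261/6,37.),'rod end',pz(t,270+477/6,225+262/6,30.))
print([pz(t,270+a/6,225+263/6,3.)[1] for a in(108,520)])
s,p,M=cur(); print((p-[*DO,0])@Rz(DY),s['grip_width'],s['grip_force'],s['force'],heading(M))
```

```text
mat c [432.49002896  38.2367183    3.        ] handle [434.27181385  75.60988119  37.        ] rod end [434.75539264 -54.9996542   30.        ]
[np.float64(157.57838362747253), np.float64(-80.9327438415626)]
[ 49.64306972 -17.69412415 327.06107303] 0.23530305771849994 23.63703578710556 [-1.12949817  5.34329283  5.8967435 ] -6.59493018552133
```

step_arm --plan '[{"offset":[0,0.5,0],"rot":[0,0,0],"gripper":1.8},{"offset":[0,1.1,0],"rot":[0,0,0],"gripper":1.8},{"offset":[0,1.8,0],"rot":[0,0,0],"gripper":1.8},{"offset":[0,2.5,0],"rot":[0,0,0],"gripper":1.8},{"offset":[0,3.2,0],"rot":[0,0,0],"gripper":1.8},{"offset":[0,3.9,0],"rot":[0,0,0],"gripper":1.8},{"offset":[0,4.4,0],"rot":[0,0,0],"gripper":1.8},{"offset":[0,4.7,0],"rot":[0,0,0],"gripper":1.8},{"offset":[0,4.75,0],"rot":[0,0,0],"gripper":1.8},{"offset":[0,4.75,0],"rot":[0,0,0],"gripper":1.8}]'

```text
time_s: 63.4
eef_pos: [534.2, -410.6, 327.1]
ee_rot: [0.001, 0.747, 0.665, 0.001]
force: [0.9, 5.5, 4.9]
grip_width: 0.232
grip_force: 23.7
```

Run:
```python
from h import *
s,p,M=cur(); print((p-[*DO,0])@Rz(DY),s['grip_width'],s['grip_force'],s['force'],heading(M))
```

```text
[ 49.51875928  30.07959727 327.05297684] 0.231504772282242 23.652273416519165 [0.92214645 5.46070655 4.85003758] -6.578901784129431
```

step_arm --plan '[{"offset":[0,0,0],"rot":[0,0,0],"gripper":3},{"offset":[0,0,0],"rot":[0,0,0],"gripper":4.2},{"offset":[0,0,0],"rot":[0,0,0],"gripper":4.5},{"offset":[0,0,0],"rot":[0,0,0],"gripper":4.5},{"offset":[0,0,-2],"rot":[0,0,0],"gripper":4.5},{"offset":[0,0,-6],"rot":[0,0,0],"gripper":4.5},{"offset":[4,-3,-7],"rot":[0,0,0],"gripper":4.5},{"offset":[8,-7,-7],"rot":[0,0,0],"gripper":4.5},{"offset":[12,-11,-7],"rot":[0,0,0],"gripper":4.5},{"offset":[16,-15,-7],"rot":[0,0,0],"gripper":4.5},{"offset":[20,-18,-7],"rot":[0,0,0],"gripper":4.5},{"offset":[20,-18,-7],"rot":[0,0,0],"gripper":4.5}]'

```text
time_s: 64.6
eef_pos: [376.0, -189.0, 396.3]
ee_rot: [0.001, 0.746, 0.665, 0.0]
force: [0.8, -0.7, 0.4]
grip_width: 0.526
grip_force: 0.0
```

Run:
```python
from h import *
s=cap('scene');t=cap('top'); 
Q=((cloud(t)-[*DO,0])@Rz(DY)).reshape(-1,3); k=(Q[:,2]>262)&(Q[:,2]<300)&(Q[:,0]>20)&(Q[:,0]<80)&(abs(Q[:,1])<80); print('slider',k.sum(),cv2.minAreaRect(Q[k][:,:2].astype(np.float32)))
hook(t); print(sense()['force'],cur()[1])
save('c10',np.clip(np.vstack([cv2.resize(t['color'][170:300,270:530],(600,300),interpolation=cv2.INTER_CUBIC),cv2.resize(s['color'][95:220,170:420],(600,300),interpolation=cv2.INTER_CUBIC)])*1.5,0,255).astype(np.uint8))
```

```text
slider 81 ((50.93113327026367, 30.282917022705078), (19.87557029724121, 28.880136489868164), 89.94082641601562)
orange 289 [311.12802768 267.84083045] ((436.0018005371094, 72.82881927490234), (33.965248107910156, 102.11669158935547), 0.5439861416816711)
orange 24 [332.08333333 238.04166667] ((538.723876953125, 5.648670673370361), (20.481969833374023, 13.637922286987305), 0.4766966700553894)
[ 0.97089161 -0.8662918  -0.04698496] [ 376.93590845 -190.00543199  396.70712574]
```

View pics/c10.png

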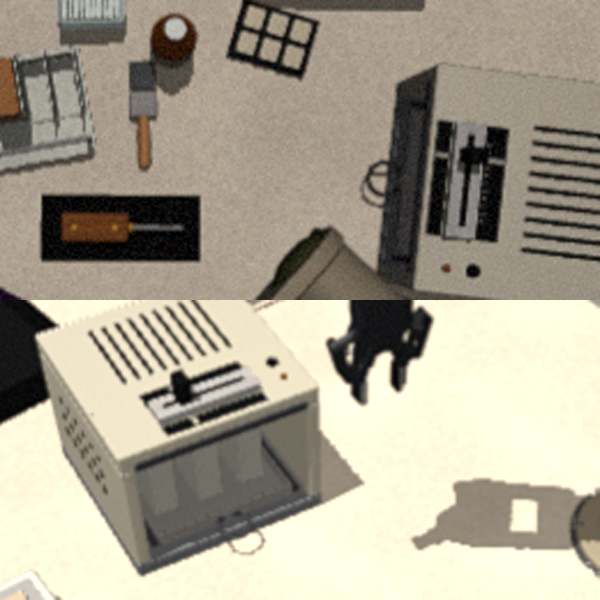

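The tray is home with three upright magazines visible in the mouth (scene 160–250,475), the slider is on the mark (475,155), and the hook is centred on the mat (120,227).

```bash
python3 -c "
from rig import *
print(finish_job())"
```

```text
the job is handed in; nothing more can be done
None
```

The job is done and handed in after about 65 s of robot time: all three slide magazines stand upright in the dryer, the tray is home, the heat slider is within about 1 mm of the long white mark, and the hook is back on its mat, about 2 mm off centre.

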